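# Load hook bolts at a pick stop: brake, transport lock, lid

### The arm

A 6-joint arm with a two-finger parallel gripper is mounted at the origin on the work surface. World frame = base frame: x ahead of the robot, y to its left, z up, the work surface at z = 0. Lengths are in m, angles in rad, forces in N, time in s.
With the tool pointing down it reaches from about 0.375 to 0.975 m from the base axis. Payload 3.8 kg.
Tool frame: the origin (TCP) lies on the centre line of the jaws, within the pads' length; the fingertips stand 25 mm ahead of it and the grasp point (between the pads) lies 6 mm ahead of it; y points along the fingers, z is the direction in which the jaws open and shut, and the axes are right-handed (so a half turn about y gives the same grasp; the last joint's range is limited). The gripper opens to 85 mm and grips with 20 to 120 N. Pads are 22 mm wide; open, the fingers measure 114 mm over their backs; the gripper's body (76 mm by 85 mm) begins 54 mm behind the grasp point. The pads swing forward as they close: fully open they stand 13 mm farther back than shut.
Start: joints at [1.3, 0.264, 1.604, -0, 1.274, -0.037], TCP at [0.156, 0.657, 0.256] pointing down, gripper open.
Joint ranges: [-2.63, 2.63], [-0.94, 2.18], [0.31, 2.57], [-1.31, 4.45], [0, 2.66], [-2.55, 2.55]. Speed limits (rad/s): [2.57, 2.57, 3.14, 3.14, 3.14, 3.14].

### API

Orientations are given as a rotation vector (axis times angle).
In Python, from workcell import bot gives the robot as it stands.
- The arm moves only by the shell command python3 -m jog 'ROWS' [FORCE]. ROWS is JSON, a list of rows, each a list of 5 numbers: the shift along the world's x, y, z in mm, then the turn about the world's z in degrees, then the finger opening in mm, from 0 to 85.4. A call has exactly 10 rows; each row is the pose to reach, as a shift and turn from the pose commanded when the call began; what a row does not reach only later rows make up. A row lasts 1/8 s, in which the tool goes at most 62.5 mm and 10.7 degrees, less where a joint would pass 70% of its speed; a pose out of reach is approached as far as the arm can. A call with a gripper value outside its range is refused whole. The fingers move at their own pace and stop on an object; FORCE is the grip in N (left out, the last holds). Time passes only in rows, so rows that repeat a pose let the fingers close, or fill a call up. It gives the time, the measured TCP pose, the force and the opening at its end, in the units of the state.
- bot.read_state(): the state, without advancing time (a new reading comes with each control period).
- bot.read_camera(name): name is "scene" or "top" or "wrist"; returns a dict with "pixels" (480x640x3 uint8, red, green, blue), "fx", "fy", "cx", "cy" (pixels), "R" (3x3) and "t" (3): a world point X has camera coordinates R X + t. Camera axes: x right, y down, z forward; pixel columns grow to the right and rows downward; lengths in m; the calibration is good to about 2 mm. A picture is of the moment at which its call begins. There is no depth.
- bot.finish_job(): hands the job in, once; it reports no verdict.
The state is a dict: "time": time; "q": joint angles; "joint_vel": joint speeds; "joint_torque": joint torques, N m; "tool_pos": TCP position; "tcp_rot": TCP orientation; "wrist_force": force on the tool from outside, world axes, zero at the start; "torque": the same for the moment, N m; "width": opening from 0.0 (shut) to 1.0 (fully open).
Only numpy, scipy, OpenCV 4.12 (cv2) and the standard library are available. Lean on these libraries where they do the work, as an engineer would, in place of code of your own. Each camera call takes 0.05 s, during which the arm holds its last target.

### The job

This is a pick stop of the order trolley: pull the parking brake lever up until it holds in its last notch, then slide the transport lock of the lidded container fully open to its stop and swing the lid right up so that it stays open. Put every loose hook bolt from the deck into the container, shut the lid flat again and slide the transport lock fully home to its closed stop. Only then press the button on the end of the brake lever, so that the lever drops all the way down; the brake stays on until then, and the other things on the deck stay where they are.

Things in the scene. Friction and masses are not known exactly. Their poses are not given: they have to be found in the camera images.
- container: grey container 150 (own x) x 200 (own y) x 120 mm high, walls and floor 5 mm, fixed to the deck at the robot's left or right. Origin at the centre of its underside; own x points from its front wall (robot's side) to the rear wall with the lid's hinge, own z up. The lock's track shelf sticks out in front to x = -120 mm, its top at z = 112 mm
- lid (a joint): angle of the container's flat lid, rad: 0 = shut, grows as its front edge rises and swings back, to a stop at 1.65. Its hinge is stiff, so it stays where it is left; about 2.5 N at the front edge moves it. It cannot lift while the transport lock is closed
- lid_bar (a point): middle of the lid's black pull bar, 12 mm thick, 76 mm between its legs, along the container's y; its axis is 27 mm above the lid's top, 130 mm from the hinge. The lid's front edge is 25 mm farther from the hinge. With the lid upright the bar is on its far side (+x). A tongue sticks out 28 mm from the front edge at y = -28 to -64 mm
- lid_hinge (a point): middle of the lid's hinge axis, which runs along the container's y on the rear rim: x = +75, z = 120.5 mm in the container's frame. The lid is 155 mm deep, 206 mm wide, 5 mm thick, its underside level with this axis
- lock (a joint): transport lock slide, m: 0 = closed (its flat bar lies over the lid's tongue), 0.060 = fully open, each against an end stop; grows as the grip moves along the container's +y. Stays where it is left; about 2.5 N of friction
- lock_grip (a point): middle of the lock's black upright grip, a block 18 (container x) x 14 (container y) x 38 mm tall; this point is 13 mm below its top and 39 mm above the track shelf, 98 mm in front of the container's centre (x), at y = -10 mm when closed. The lock's bar, on the grip's -y side, lies 17 mm below this point
- brake_base: steel base of the trolley's parking brake with toothed quadrant, fixed to the deck on the other side from the container, its plate 130 x 75 mm (own x = 0 to +130 mm). Origin on the deck under the lever's middle; own x runs from the lever's grip end towards its hinge, own z up
- brake (a joint): brake lever angle, rad: 0 = fully down (the lever then slopes up 0.20 rad towards its free end), grows as the free end is lifted. A ratchet holds it at about 0.23, 0.47 and 0.71 (last notch); stop at 0.77. A spring pulls it down; 5 to 12 N at the grip lifts it. Pressing the button in the lever's end lets it fall
- brake_hinge (a point): middle of the lever's hinge axis (along the base's y), at x = +80, z = 55 mm of the base. The toothed quadrant reaches up to 130 mm above the deck within 75 mm of this axis
- brake_grip (a point): middle of the lever's black round grip, 26 mm thick, 90 mm long, 145 mm from the hinge, along the lever
- button_face (a point): outer face of the steel release button, 16 mm thick, on the lever's free end, 206 mm from the hinge, 16 mm out from the grip's end. Pressed along the lever towards the hinge, travel 9 mm; 7 to 10 N and 6 mm free the last notch. It comes out again slowly (0.3 s); if the lever catches in a lower notch, press again
- bolt1: zinc-plated steel hook bolt lying flat: an L of 12 mm round bar, 0.12 kg, 112 mm long with a hook at one end (the other is threaded). Origin under the shank's middle; own x along the shank, from the plain end at -58 mm to the bend at +48 mm; the hook points along own +y to +34 mm; the bar's axis is at z = +6 mm. Best gripped across the shank near x = 0. None if absent
- bolt2: zinc-plated steel hook bolt lying flat: an L of 12 mm round bar, 0.12 kg, 112 mm long with a hook at one end (the other is threaded). Origin under the shank's middle; own x along the shank, from the plain end at -58 mm to the bend at +48 mm; the hook points along own +y to +34 mm; the bar's axis is at z = +6 mm. Best gripped across the shank near x = 0. None if absent
- bolt3: zinc-plated steel hook bolt lying flat: an L of 12 mm round bar, 0.12 kg, 112 mm long with a hook at one end (the other is threaded). Origin under the shank's middle; own x along the shank, from the plain end at -58 mm to the bend at +48 mm; the hook points along own +y to +34 mm; the bar's axis is at z = +6 mm. Best gripped across the shank near x = 0. None if absent
- bolt4: zinc-plated steel hook bolt lying flat: an L of 12 mm round bar, 0.12 kg, 112 mm long with a hook at one end (the other is threaded). Origin under the shank's middle; own x along the shank, from the plain end at -58 mm to the bend at +48 mm; the hook points along own +y to +34 mm; the bar's axis is at z = +6 mm. Best gripped across the shank near x = 0. None if absent
- tape_roll: bystander: roll of packing tape lying flat, 96 mm across, 48 mm high; origin under its centre
- marker: bystander: black marker pen, 130 x 13 x 12 mm; origin under its middle, own x along it
- knife: bystander: yellow box knife, 130 x 24 x 14 mm plus a blade of 28 mm at its +x end; origin under its middle, own x along it
- carton: bystander: small carton 90 x 60 x 55 mm; origin under its centre
- scanner: bystander: hand-held scanner lying down, 145 x 62 x 40 mm; origin under its middle, head at own -x
- washer_jar: bystander: screw jar 56 mm across, 75 mm tall; origin under its centre

How it is judged:
By the outcome, as a careful person would: the job done as asked, in the order asked, and still so for the second after the job is handed in, with the robot touching nothing.
Of bolt1, bolt2, bolt3, bolt4 only 2 to 4 are there at a start; the rules pass over those that are not, and their reading is None.
At some moment in a run one of bolt1, bolt2, bolt3, bolt4 may be knocked a few centimetres aside while the robot is not near it.
Once in a run the grip may slacken for a moment while it holds something.
It also fails if it takes over 210 s, if anything falls off the work surface, if the arm or the gripper's body presses on something with over 40 N, if the wrist force passes 120 N, or if a joint passes its speed limit or range.

## Working session

There is one attempt and no reset: what is moved stays moved. The work goes in short steps, Python scripts to look and compute and a shell command to move; the robot and the scene stay as the last step left them, time stands still between calls to the robot, and variables do not carry over. Pictures are saved under pics/ and viewed, and the job is handed in when it is done.

```bash
ls; mkdir -p pics; python3 - <<'E'
from workcell import bot
import cv2
print(bot.read_state())
for n in ["scene","top","wrist"]:
    c=bot.read_camera(n)
    cv2.imwrite(f"pics/{n}0.png",c["pixels"][:,:,::-1])
    print(n,c["fx"],c["fy"],c["cx"],c["cy"],c["R"],c["t"])
E
```

```text
pics
{'time': 0.0, 'q': array([ 1.30009633e+00,  2.64775400e-01,  1.60540927e+00,  1.15653174e-05,
        1.27370172e+00, -3.69030874e-02]), 'joint_vel': array([-5.99158418e-04,  2.40962351e-05, -1.81672533e-04, -1.20597369e-03,
       -1.43401693e-03, -1.60785372e-03]), 'joint_torque': array([ 3.43681877e-04, -5.15124714e+01, -3.67302239e+01,  1.06697262e-04,
        1.31706076e-02, -1.28326469e-06]), 'tool_pos': array([0.15619411, 0.65596773, 0.25492793]), 'tcp_rot': array([-1.56525863,  0.18389288, -0.18332252]), 'wrist_force': array([-0.60426912, -0.09463197,  0.60761916]), 'torque': array([-0.02481641, -0.00575576, -0.02483122]), 'width': 0.9983960038185953}
scene 486.2702597721636 486.2702597721636 307.8754170876419 246.81934314598885 [[ 0.28584013  0.95824872 -0.00740323]
 [ 0.82298349 -0.24943432 -0.51037309]
 [-0.49091098  0.13979237 -0.85992122]] [-0.14577613 -0.41500812  1.3100314 ]
top 592.2779794097008 592.2779794097008 307.0249573313015 231.00822221210666 [[-0.01924176 -0.99976587  0.0098971 ]
 [-0.99794331  0.01859941 -0.06134509]
 [ 0.06114665 -0.01105714 -0.99806755]] [8.59429814e-04 5.68462517e-01 1.17144991e+00]
wrist 368.5010542766761 368.5010542766761 313.5438975674724 248.082694756154 [[ 0.23191698  0.97273235 -0.00250742]
 [ 0.92577854 -0.21992966  0.3075143 ]
 [ 0.29857765 -0.0736391  -0.95154016]] [-0.67286611 -0.03969665  0.38019924]
```

View pics/top0.png

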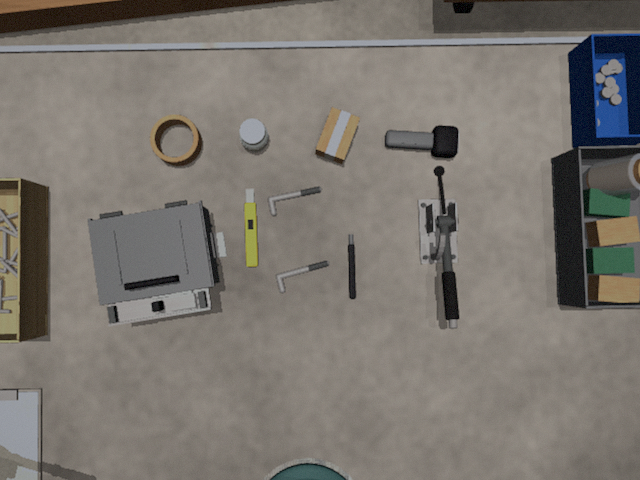

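View pics/scene0.png

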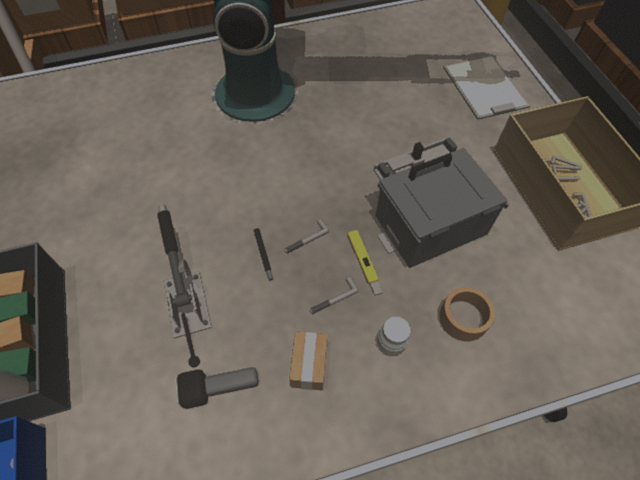

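View pics/wrist0.png

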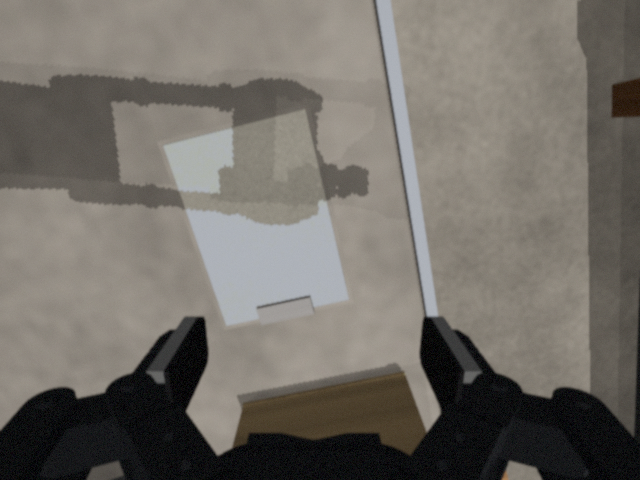

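```bash
cat > h.py <<'E'
from workcell import bot
import cv2, numpy as np
from scipy.spatial.transform import Rotation as Ro
def pix(c,u,v,z):
    d=c["R"].T@np.array([(u-c["cx"])/c["fx"],(v-c["cy"])/c["fy"],1]); o=-c["R"].T@c["t"]
    return np.round(o+d*(z-o[2])/d[2],4)
def proj(c,X):
    p=c["R"]@np.array(X)+c["t"]; return np.round([c["cx"]+c["fx"]*p[0]/p[2],c["cy"]+c["fy"]*p[1]/p[2]],1)
def tri(c1,u1,c2,u2):
    P=[c["fx"]*0+np.diag([1,1,1]).astype(float) for c in (c1,c2)]
    P=[np.array([[c["fx"],0,c["cx"]],[0,c["fy"],c["cy"]],[0,0,1]])@np.c_[c["R"],c["t"]] for c in (c1,c2)]
    X=cv2.triangulatePoints(P[0],P[1],np.array(u1,float),np.array(u2,float))[:,0]; return np.round(X[:3]/X[3],4)
def crop(c,name,u0,v0,w,h,s):
    im=c["pixels"][v0:v0+h,u0:u0+w,::-1]
    cv2.imwrite(f"pics/{name}.png",cv2.resize(im,None,fx=s,fy=s,interpolation=cv2.INTER_CUBIC))
def st():
    s=bot.read_state(); R=Ro.from_rotvec(s["tcp_rot"]).as_matrix()
    print("t",round(s["time"],2),"tcp",np.round(s["tool_pos"]*1000,1),"y",np.round(R[:,1],3),"z",np.round(R[:,2],3),"jawyaw",round(np.degrees(np.arctan2(R[1,2],R[0,2])),1),"F",np.round(s["wrist_force"],1),"w",round(s["width"]*85.4,1),"q",np.round(s["q"],2)); return s
E
python3 - <<'E'
from h import *
st()
c=bot.read_camera("top")
crop(c,"t_cont",80,180,160,150,5)
crop(c,"t_brake",380,150,120,190,3)
crop(c,"t_bolts",235,170,160,140,5)
c=bot.read_camera("scene")
crop(c,"s_cont",360,130,160,150,5)
crop(c,"s_brake",130,190,130,190,3)
crop(c,"s_bolts",230,200,170,140,4)
E
```

```text
t 0.15 tcp [156.2 656.1 255.2] y [-0.    -0.002 -1.   ] z [ 0.232  0.973 -0.002] jawyaw 76.6 F [ 1.4 -0.2  0.3] w 85.6 q [ 1.3   0.26  1.61 -0.    1.27 -0.04]
```

View pics/t_cont.png

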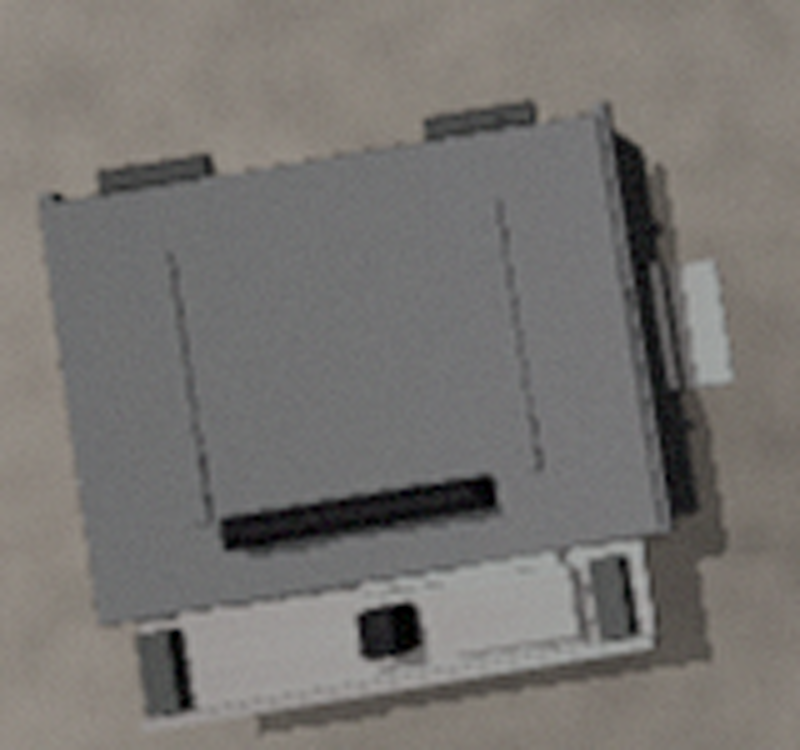

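View pics/t_brake.png

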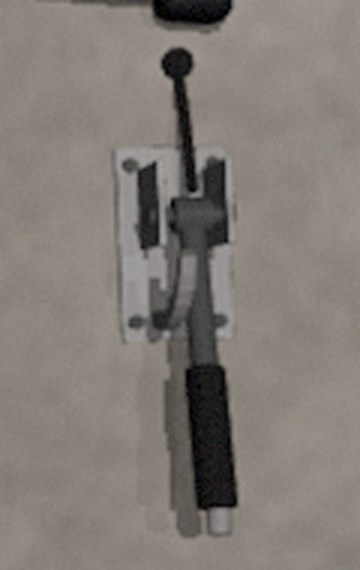

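View pics/t_bolts.png

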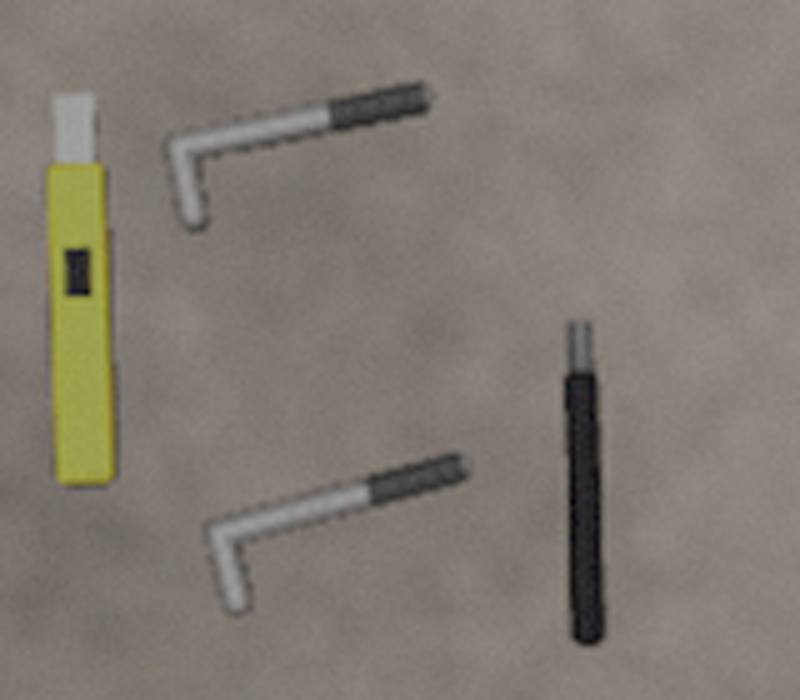

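View pics/s_cont.png

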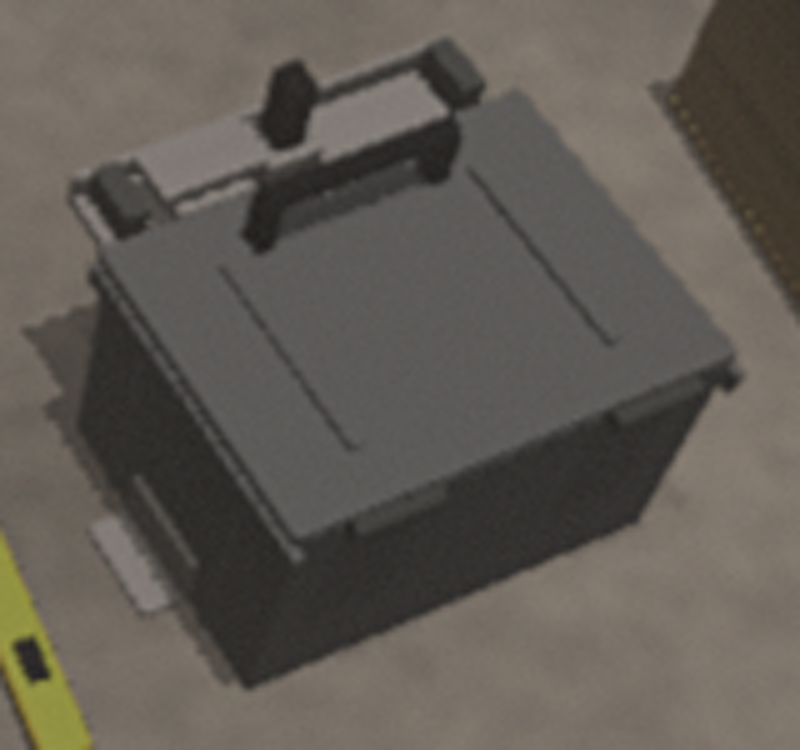

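View pics/s_brake.png

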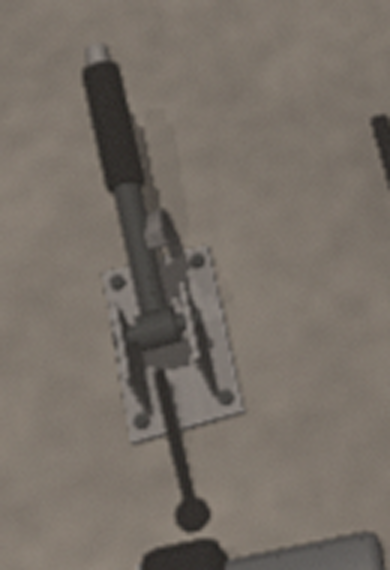

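```bash
python3 - <<'E'
from h import *
c=bot.read_camera("top"); s=bot.read_camera("scene")
T=lambda u,v:(80+u/5,180+v/5)
for n,p,z in [("RL",(40,198),.1255),("FL",(100,625),.1255),("FR",(665,530),.1255),("RR",(605,110),.1255),("grip",(390,630),.164),("bar",(358,513),.1585),("barL",(223,533),.1585),("barR",(495,490),.1585),("shelfL",(145,725),.112),("shelfR",(655,645),.112)]:
    print(n,pix(c,*T(*p),z))
B=lambda u,v:(380+u/3,150+v/3)
for n,p,z in [("pl1",(112,150),.006),("pl2",(228,150),.006),("pl3",(236,335),.006),("pl4",(122,342),.006)]: print(n,pix(c,*B(*p),z))
S=lambda u,v:(130+u/3,190+v/3)
print("button",tri(c,B(219,533),s,S(97,48)))
print("gripfar",tri(c,B(206,367),s,S(126,185)))
print("gripnear",tri(c,B(218,505),s,S(99,68)))
print("hinge",tri(c,B(200,213),s,S(157,328)))
P=lambda u,v:(235+u/5,170+v/5)
for n,p in [("A thr",(432,95)),("A bend",(180,147)),("A hook",(196,228)),("B thr",(467,465)),("B bend",(218,535)),("B hook",(237,612)),("knife",(82,480)),("knife2",(75,95)),("marker",(588,640)),("m2",(580,320))]: print(n,pix(c,*P(*p),.008))
E
```

```text
RL [0.59   0.3895 0.1255]
FL [0.435  0.3674 0.1255]
FR [0.4652 0.1635 0.1255]
RR [0.6184 0.1839 0.1255]
grip [0.4334 0.2537 0.164 ]
bar [0.4741 0.2661 0.1585]
barL [0.4681 0.3133 0.1585]
barR [0.4812 0.2181 0.1585]
shelfL [0.3976 0.3555 0.112 ]
shelfR [0.4229 0.1696 0.112 ]
pl1 [ 0.6282 -0.2359  0.006 ]
pl2 [ 0.6267 -0.3149  0.006 ]
pl3 [ 0.5012 -0.3159  0.006 ]
pl4 [ 0.4979 -0.2387  0.006 ]
button [ 0.3787 -0.2754  0.0969]
gripfar [ 0.4812 -0.2754  0.0784]
gripnear [ 0.3958 -0.2758  0.0967]
hinge [ 0.5806 -0.2773  0.0612]
A thr [ 0.6539 -0.0409  0.008 ]
A bend [0.6346 0.0618 0.008 ]
A hook [0.6015 0.0559 0.008 ]
B thr [ 0.5035 -0.0519  0.008 ]
B bend [0.4773 0.049  0.008 ]
B hook [0.4463 0.0418 0.008 ]
knife [0.5004 0.1034 0.008 ]
knife2 [0.6565 0.1041 0.008 ]
marker [ 0.4323 -0.099   0.008 ]
m2 [ 0.5612 -0.0989  0.008 ]
```

```bash
python3 -m jog '[[35,-50,0,0,60],[70,-100,0,0,60],[105,-150,0,0,60],[140,-200,0,3,60],[175,-245,0,6,60],[210,-295,0,9,60],[245,-345,0,13,60],[280,-395,0,13,60],[300,-430,0,13,60],[305,-490,0,13,60]]'; python3 -m jog '[[0,-60,0,0,60],[0,-120,0,0,60],[0,-180,0,0,60],[-10,-240,0,0,60],[-20,-300,0,0,60],[-30,-350,0,0,60],[-38,-400,0,0,60],[-43,-442,0,0,60],[-43,-442,-40,0,60],[-43,-442,-70,0,60]]'; python3 -c "from h import *; st()"
```

```text
time: 1.6
tool_pos: [0.4628, 0.1656, 0.2567]
tcp_rot: [-1.57, 0.004, -0.006]
wrist_force: [1.9, -0.7, 0.1]
width: 0.7
time: 2.85
tool_pos: [0.4179, -0.2761, 0.1854]
tcp_rot: [-1.571, 0.007, -0.007]
wrist_force: [-0.8, 0.1, -0.1]
width: 0.706
t 2.85 tcp [ 417.9 -276.1  185.4] y [ 0. -0. -1.] z [ 0.009  1.    -0.   ] jawyaw 89.5 F [-0.8  0.1 -0.1] w 60.3 q [-0.63 -0.01  2.05  0.    1.1  -2.2 ]
```

```bash
python3 -m jog '[[0,0,-30,0,60],[0,0,-60,0,60],[0,0,-80,0,60],[0,0,-90,0,60],[0,0,-90,0,60],[0,0,-90,0,20],[0,0,-90,0,20],[0,0,-90,0,20],[0,0,-90,0,20],[0,0,-90,0,20]]' 40; python3 - <<'E'
from h import *
st()
crop(bot.read_camera("scene"),"a1",100,130,200,220,3)
import numpy as np
h=np.array([579.5,55])
p0=None
for th in np.arange(.2,1.0,.08):
    p=h+165*np.array([-np.cos(th),np.sin(th)]); p0=p if p0 is None else p0; print(round(th-.2,2),np.round(p-p0,0))
E
```

```text
time: 4.1
tool_pos: [0.4192, -0.2765, 0.0976]
tcp_rot: [-1.573, 0.004, -0.006]
wrist_force: [-1.8, -2.4, 5.9]
width: 0.284
t 4.1 tcp [ 419.2 -276.5   97.6] y [ 0.002 -0.002 -1.   ] z [ 0.006  1.    -0.002] jawyaw 89.6 F [-1.8 -2.4  5.9] w 24.3 q [-0.63  0.1   2.12 -0.    0.92 -2.2 ]
0.0 [0. 0.]
0.08 [ 3. 13.]
0.16 [ 7. 25.]
0.24 [12. 37.]
0.32 [19. 49.]
0.4 [26. 60.]
0.48 [33. 71.]
0.56 [42. 81.]
0.64 [52. 90.]
0.72 [62. 98.]
```

View pics/a1.png

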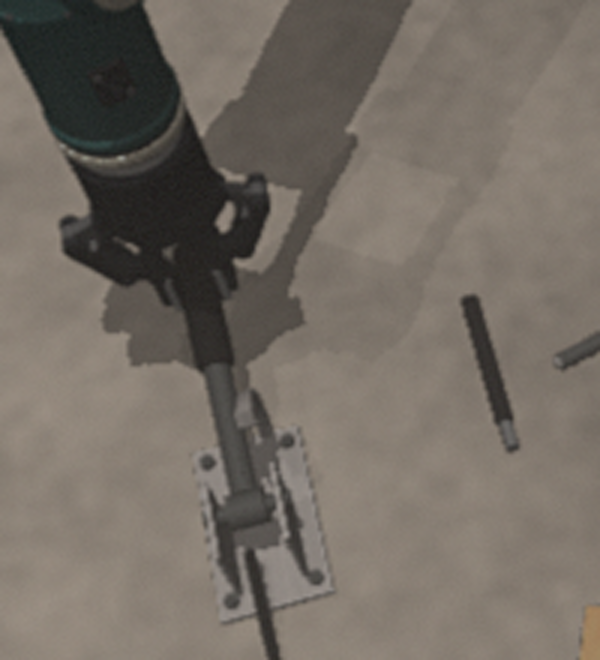

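```bash
python3 -m jog '[[3,0,13,0,15],[7,0,25,0,15],[12,0,37,0,15],[19,0,49,0,15],[26,0,60,0,15],[33,0,71,0,15],[42,0,81,0,15],[52,0,90,0,15],[62,0,98,0,15],[65,0,101,0,15]]'; python3 - <<'E'
from h import *
st()
crop(bot.read_camera("scene"),"a2",100,130,200,220,3)
E
```

```text
time: 5.4
tool_pos: [0.4788, -0.2761, 0.1923]
tcp_rot: [-1.57, 0.014, 0.004]
wrist_force: [-2.4, -8.5, -10.4]
width: 0.286
t 5.4 tcp [ 478.8 -276.1  192.3] y [-0.011  0.001 -1.   ] z [0.007 1.    0.   ] jawyaw 89.6 F [ -2.4  -8.5 -10.4] w 24.5 q [-0.56  0.09  1.93 -0.01  1.13 -2.13]
```

View pics/a2.png

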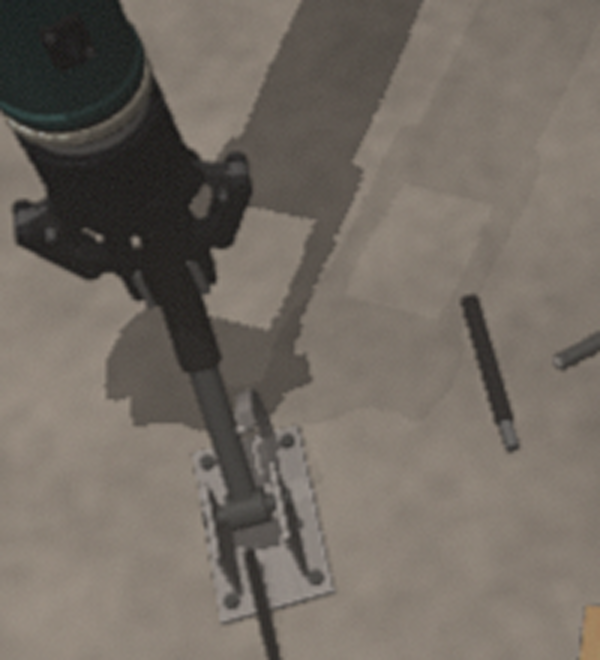

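```bash
python3 -m jog '[[1,0,1,0,15],[2,0,2,0,15],[3,0,3,0,15],[4,0,4,0,15],[5,0,4,0,15],[6,0,5,0,15],[7,0,6,0,15],[7,0,6,0,15],[7,0,6,0,15],[7,0,6,0,15]]'; python3 -c "from h import *; st()"
```

```text
time: 6.7
tool_pos: [0.4884, -0.276, 0.1994]
tcp_rot: [-1.571, 0.009, -0.001]
wrist_force: [1.5, -8.1, -14.1]
width: 0.292
t 6.7 tcp [ 488.4 -276.   199.4] y [-0.005 -0.    -1.   ] z [ 0.007  1.    -0.   ] jawyaw 89.6 F [  1.5  -8.1 -14.1] w 25.0 q [-0.56  0.1   1.91 -0.    1.14 -2.12]
```

```bash
python3 -m jog '[[-2,0,-3,0,15],[-4,0,-5,0,15],[-5,0,-6,0,15],[-5,0,-6,0,50],[-5,0,-6,0,60],[-5,0,-6,0,60],[-5,0,-6,0,60],[-5,0,30,0,60],[-5,0,70,0,60],[-5,0,100,0,60]]'; python3 - <<'E'
from h import *
st()
crop(bot.read_camera("scene"),"a3",100,130,200,220,3)
crop(bot.read_camera("top"),"a3t",350,130,200,220,3)
E
```

```text
time: 7.95
tool_pos: [0.4857, -0.2755, 0.3052]
tcp_rot: [-1.571, 0.004, -0.007]
wrist_force: [0.4, -0.0, -0.8]
width: 0.702
t 7.95 tcp [ 485.7 -275.5  305.2] y [ 0.001 -0.001 -1.   ] z [ 0.007  1.    -0.001] jawyaw 89.6 F [ 0.4 -0.  -0.8] w 59.9 q [-0.56  0.01  1.8   0.    1.33 -2.12]
```

View pics/a3.png

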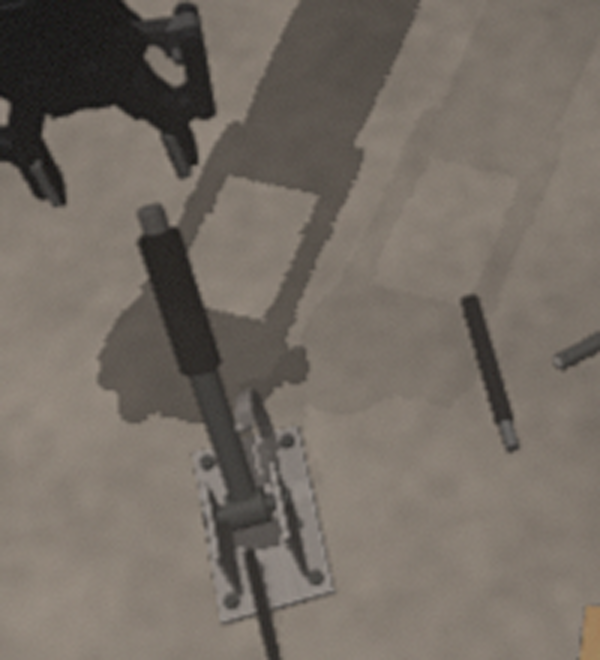

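```bash
python3 -m jog '[[-15,60,0,0,60],[-30,120,0,0,60],[-40,180,0,0,60],[-50,240,0,0,60],[-60,300,0,0,60],[-60,360,0,0,60],[-60,420,0,3,60],[-50,470,0,6,60],[-50,510,0,8,60],[-50,525,0,8,60]]'; python3 - <<'E'
from h import *
st()
crop(bot.read_camera("scene"),"a4",100,130,200,220,3)
c=bot.read_camera("top");crop(c,"a4t",350,130,200,220,3)
crop(c,"a4c",60,130,300,220,2)
E
```

```text
time: 9.3
tool_pos: [0.4345, 0.2513, 0.3018]
tcp_rot: [-1.569, -0.105, 0.108]
wrist_force: [-0.3, -0.6, -0.1]
width: 0.703
t 9.3 tcp [434.5 251.3 301.8] y [-0.002 -0.001 -1.   ] z [-0.135  0.991 -0.001] jawyaw 97.7 F [-0.3 -0.6 -0.1] w 60.0 q [ 0.47 -0.09  1.91  0.    1.33 -1.23]
```

View pics/a4.png

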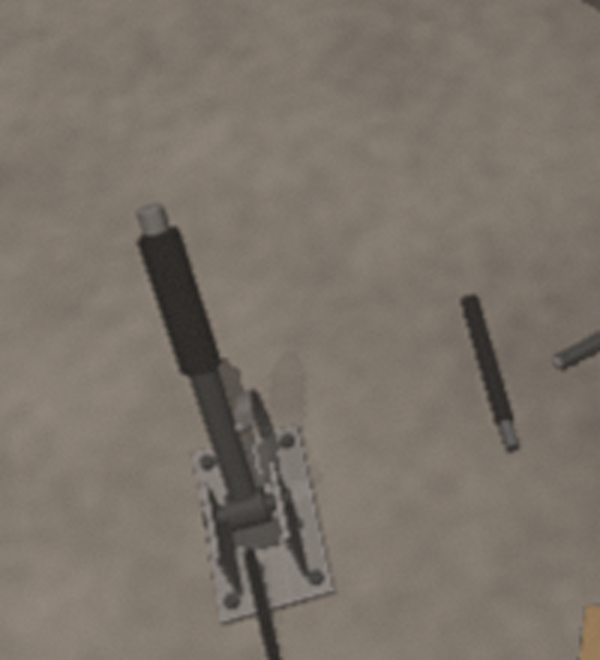

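View pics/a4t.png

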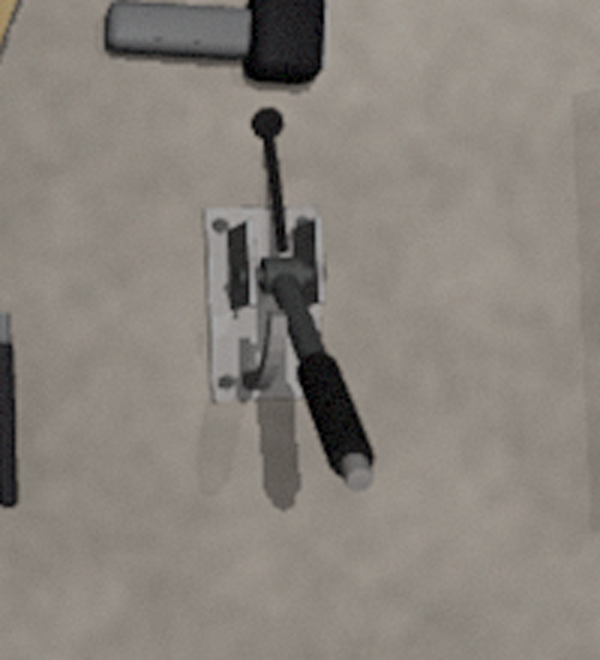

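```bash
python3 - <<'E'
from h import *
c=bot.read_camera("top"); s=bot.read_camera("scene")
print("button face",tri(c,(350+360/3,130+473/3),s,(100+153/3,130+212/3)))
for b in (.23,.47,.71,.77):
    th=b+.2; X=[.5795-.206*np.cos(th),-.2765,.055+.206*np.sin(th)]
    print(b,X,proj(c,X),proj(s,X))
print((350+360/3,130+473/3),(100+153/3,130+212/3))
E
```

```text
button face [ 0.4569 -0.2749  0.2179]
0.23 [np.float64(0.3922530555669737), -0.2765, np.float64(0.14087538530041743)] [458.8 322.4] [155.7 198.5]
0.47 [np.float64(0.418032736828545), -0.2765, np.float64(0.18292311332953126)] [464.8 309.5] [151.3 195.8]
0.71 [np.float64(0.45306837560530483), -0.2765, np.float64(0.21763777037612975)] [469.8 289.8] [148.3 199.3]
0.77 [np.float64(0.463048296580967), -0.2765, np.float64(0.2249264569477207)] [470.9 283.9] [147.8 201.2]
(470.0, 287.66666666666663) (151.0, 200.66666666666669)
```

```bash
python3 -m jog '[[0,1,-40,0,45],[0,1,-80,0,45],[0,1,-110,0,45],[0,1,-130,0,45],[0,1,-137,0,45],[0,1,-137,0,5],[0,1,-137,0,5],[0,1,-137,0,5],[0,1,-137,0,5],[0,1,-137,0,5]]' 40; python3 - <<'E'
from h import *
st()
crop(bot.read_camera("scene"),"b1",340,100,200,200,3)
E
```

```text
time: 10.75
tool_pos: [0.435, 0.2541, 0.1673]
tcp_rot: [-1.561, -0.104, 0.103]
wrist_force: [-3.6, 13.5, -4.3]
width: 0.154
t 10.75 tcp [435.  254.1 167.3] y [ 0.     0.007 -1.   ] z [-0.132  0.991  0.007] jawyaw 97.6 F [-3.6 13.5 -4.3] w 13.2 q [ 0.48  0.01  2.06  0.01  1.07 -1.23]
```

View pics/b1.png

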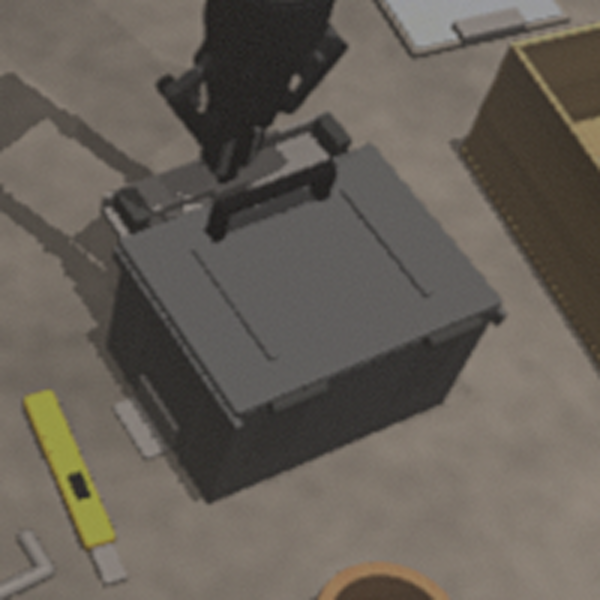

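```bash
python3 -m jog '[[-1,8,0,0,5],[-2,16,0,0,5],[-3,24,0,0,5],[-5,32,0,0,5],[-6,40,0,0,5],[-7,48,0,0,5],[-8,55,0,0,5],[-9,60,0,0,5],[-9,64,0,0,5],[-9,64,0,0,5]]'; python3 -c "from h import *; st()"
```

```text
time: 12.05
tool_pos: [0.4263, 0.3142, 0.1671]
tcp_rot: [-1.57, -0.104, 0.105]
wrist_force: [-4.4, -6.8, 8.1]
width: 0.149
t 12.05 tcp [426.3 314.2 167.1] y [-0.    -0.002 -1.   ] z [-0.133  0.991 -0.002] jawyaw 97.6 F [-4.4 -6.8  8.1] w 12.7 q [ 0.59  0.07  2.01 -0.    1.07 -1.11]
```

```bash
python3 -m jog '[[0,1,0,0,5],[0,2,0,0,5],[0,3,0,0,5],[0,4,0,0,5],[0,4,0,0,5],[0,2,0,0,5],[0,-1,0,0,45],[0,-1,0,0,45],[0,-1,30,0,45],[0,-1,60,0,45]]'; python3 - <<'E'
from h import *
st()
crop(bot.read_camera("top"),"b2",80,180,200,200,3)
E
```

```text
time: 13.3
tool_pos: [0.4263, 0.3142, 0.2264]
tcp_rot: [-1.568, -0.104, 0.105]
wrist_force: [1.3, 1.3, 0.5]
width: 0.53
t 13.3 tcp [426.3 314.2 226.4] y [-0.001  0.    -1.   ] z [-0.132  0.991  0.001] jawyaw 97.6 F [1.3 1.3 0.5] w 45.2 q [ 0.59  0.01  1.95  0.    1.18 -1.12]
```

View pics/b2.png

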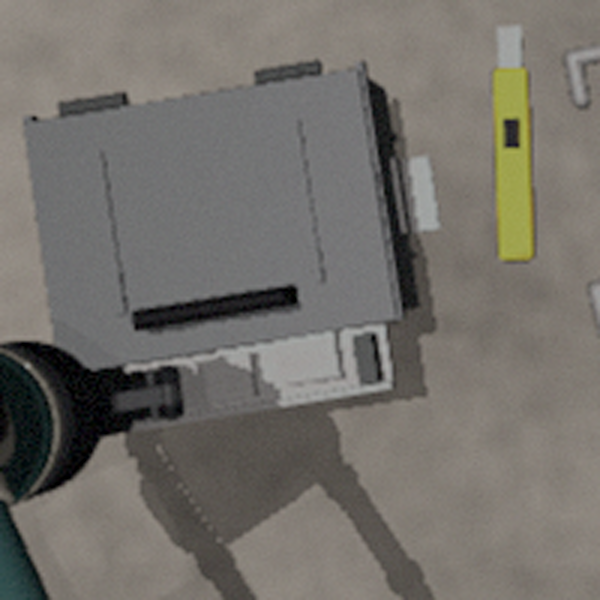

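```bash
python3 -m jog '[[0,0,25,-10,45],[10,-10,25,-20,45],[20,-20,25,-30,45],[30,-30,25,-40,45],[40,-40,25,-50,45],[48,-48,25,-60,45],[48,-48,25,-70,45],[48,-48,25,-80,45],[48,-48,15,-90,45],[48,-48,-10,-90,45]]'; python3 - <<'E'
from h import *
st()
c=bot.read_camera("wrist");cv2.imwrite("pics/b3.png",c["pixels"][:,:,::-1])
E
```

```text
time: 14.6
tool_pos: [0.4759, 0.2669, 0.2173]
tcp_rot: [-1.263, 1.11, -1.112]
wrist_force: [0.0, -0.3, -0.1]
width: 0.527
t 14.6 tcp [475.9 266.9 217.3] y [ 0.004  0.003 -1.   ] z [0.991 0.131 0.004] jawyaw 7.5 F [ 0.  -0.3 -0.1] w 45.0 q [0.47 0.05 1.93 0.   1.16 0.33]
```

View pics/b3.png

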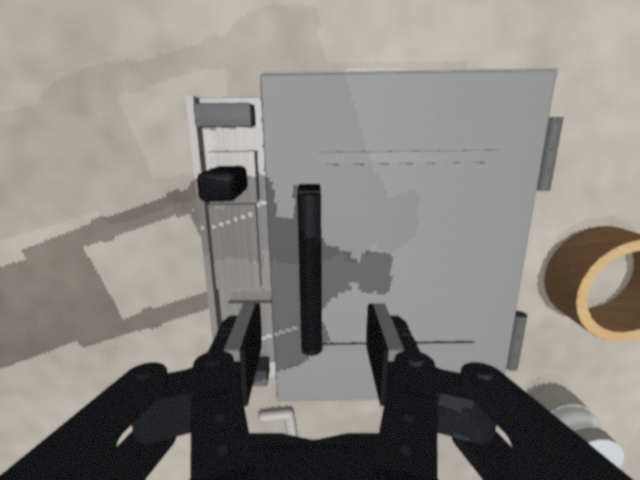

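```bash
python3 -m jog '[[0,0,-20,0,45],[0,0,-40,0,45],[0,0,-50,0,45],[0,0,-50,0,45],[0,0,-50,0,2],[0,0,-50,0,2],[0,0,-50,0,2],[0,0,-50,0,2],[0,0,-50,0,2],[0,0,-50,0,2]]' 35; python3 - <<'E'
from h import *
st()
a=np.radians(8.1)
for th in range(0,71,8):
    t=np.radians(th); r=np.array([-130,32]); R=np.array([[np.cos(t),np.sin(t)],[-np.sin(t),np.cos(t)]])
    d=R@r-r; print(th,np.round([d[0]*np.cos(a),d[0]*np.sin(a),d[1]]))
E
```

```text
time: 15.9
tool_pos: [0.4745, 0.266, 0.1674]
tcp_rot: [-1.268, 1.111, -1.111]
wrist_force: [-4.0, -0.3, 5.8]
width: 0.125
t 15.9 tcp [474.5 266.  167.4] y [ 0.001  0.001 -1.   ] z [0.991 0.132 0.001] jawyaw 7.6 F [-4.  -0.3  5.8] w 10.7 q [0.46 0.09 1.98 0.   1.07 0.33]
0 [0. 0. 0.]
8 [ 6.  1. 18.]
16 [14.  2. 35.]
24 [24.  3. 50.]
32 [36.  5. 64.]
40 [50.  7. 76.]
48 [66.  9. 86.]
56 [83. 12. 94.]
64 [101.  14.  99.]
```

```bash
python3 -m jog '[[6,1,18,0,2],[14,2,35,0,2],[24,3,50,0,2],[36,5,64,0,2],[50,7,76,0,2],[66,9,86,0,2],[83,12,94,0,2],[100,14,99,0,2],[100,14,99,0,2],[100,14,99,0,2]]'; python3 - <<'E'
from h import *
st()
crop(bot.read_camera("scene"),"b4",340,100,200,200,3)
E
```

```text
time: 17.15
tool_pos: [0.5769, 0.2806, 0.2695]
tcp_rot: [-1.262, 1.107, -1.112]
wrist_force: [-1.1, 1.7, 5.9]
width: 0.122
t 17.15 tcp [576.9 280.6 269.5] y [ 0.007  0.003 -1.   ] z [0.991 0.132 0.007] jawyaw 7.6 F [-1.1  1.7  5.9] w 10.4 q [0.41 0.19 1.67 0.   1.27 0.28]
```

View pics/b4.png

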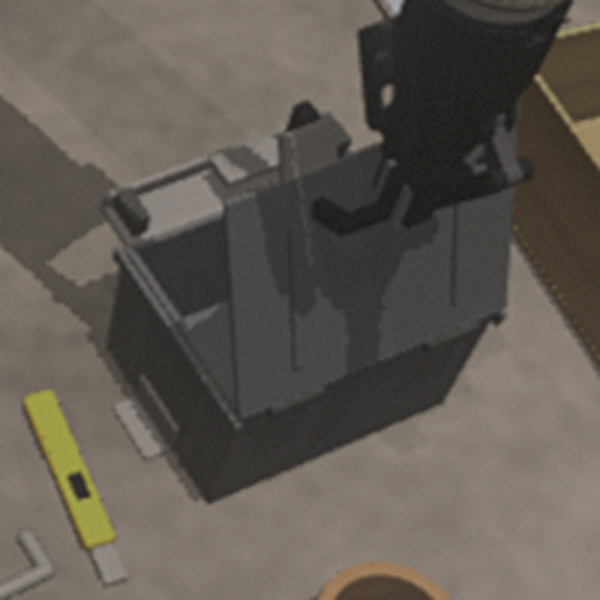

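```bash
python3 -m jog '[[0,0,0,0,17],[0,0,0,0,17],[0,0,0,0,17],[0,0,30,0,17],[0,0,60,0,5],[0,0,85,0,2],[-40,-6,85,0,2],[-90,-12,85,0,2],[-110,-15,60,0,2],[-110,-15,30,0,2]]'; python3 - <<'E'
from h import *
st()
crop(bot.read_camera("scene"),"b5",340,100,200,200,3)
E
```

```text
time: 18.45
tool_pos: [0.4634, 0.2646, 0.2958]
tcp_rot: [-1.267, 1.109, -1.111]
wrist_force: [0.0, 0.6, -0.1]
width: 0.024
t 18.45 tcp [463.4 264.6 295.8] y [ 0.002  0.001 -1.   ] z [0.991 0.133 0.002] jawyaw 7.6 F [ 0.   0.6 -0.1] w 2.0 q [ 0.47 -0.03  1.86 -0.    1.31  0.34]
```

View pics/b5.png

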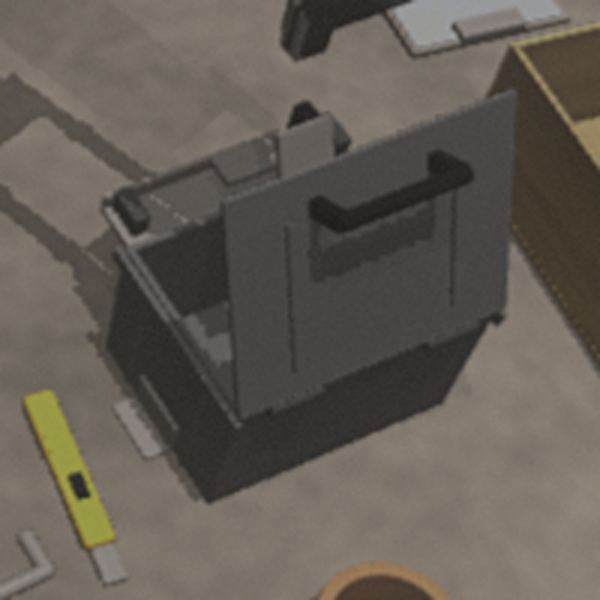

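```bash
python3 -m jog '[[0,0,-30,0,2],[0,0,-55,0,2],[15,2,-55,0,2],[30,4,-55,0,2],[45,6,-55,0,2],[60,8,-55,0,2],[75,10,-55,0,2],[90,12,-55,0,2],[100,14,-55,0,2],[100,14,-55,0,2]]'; python3 - <<'E'
from h import *
st()
crop(bot.read_camera("scene"),"b6",340,100,200,200,3)
E
```

```text
time: 19.75
tool_pos: [0.5751, 0.2807, 0.256]
tcp_rot: [-1.243, 1.094, -1.12]
wrist_force: [2.3, -5.2, 35.3]
width: 0.027
t 19.75 tcp [575.1 280.7 256. ] y [ 0.028  0.009 -1.   ] z [0.991 0.131 0.029] jawyaw 7.6 F [ 2.3 -5.2 35.3] w 2.3 q [ 0.42  0.18  1.7  -0.    1.23  0.29]
```

View pics/b6.png

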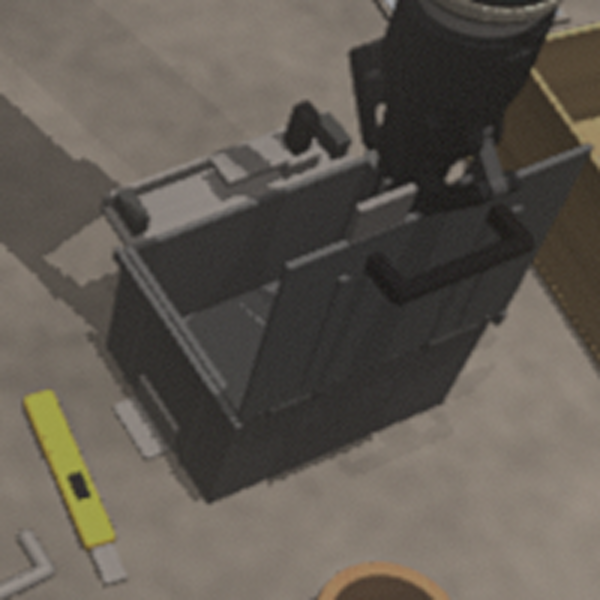

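```bash
python3 -m jog '[[0,0,15,0,2],[0,0,30,0,2],[0,0,40,0,2],[0,0,40,0,2],[0,0,40,0,2],[0,0,40,0,2],[0,0,40,0,2],[0,0,40,0,2],[0,0,40,0,2],[0,0,40,0,2]]'; python3 - <<'E'
from h import *
st()
crop(bot.read_camera("scene"),"b7",340,100,200,200,3)
E
```

```text
time: 21.05
tool_pos: [0.5644, 0.2786, 0.2803]
tcp_rot: [-1.269, 1.111, -1.111]
wrist_force: [0.6, 0.1, -0.4]
width: 0.025
t 21.05 tcp [564.4 278.6 280.3] y [ 0.  0. -1.] z [0.991 0.132 0.   ] jawyaw 7.6 F [ 0.6  0.1 -0.4] w 2.1 q [ 0.42  0.16  1.68 -0.    1.3   0.29]
```

View pics/b7.png

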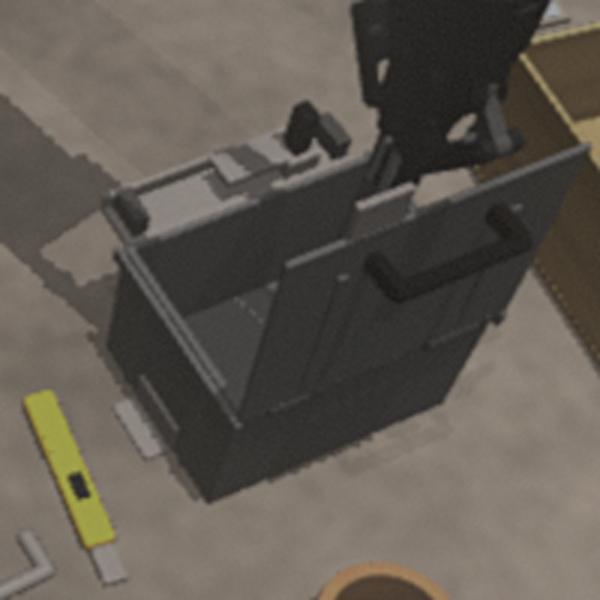

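```bash
python3 -m jog '[[5,1,0,0,2],[10,1,0,0,2],[15,2,0,0,2],[20,3,0,0,2],[25,3,0,0,2],[30,4,0,0,2],[34,5,0,0,2],[38,5,0,0,2],[38,5,0,0,2],[38,5,0,0,2]]'; python3 - <<'E'
from h import *
st()
crop(bot.read_camera("scene"),"b8",340,100,200,200,3)
E
```

```text
time: 22.35
tool_pos: [0.6006, 0.2836, 0.2798]
tcp_rot: [-1.273, 1.114, -1.109]
wrist_force: [-6.3, -0.0, 1.4]
width: 0.02
t 22.35 tcp [600.6 283.6 279.8] y [-0.005 -0.001 -1.   ] z [ 0.991  0.133 -0.005] jawyaw 7.6 F [-6.3 -0.   1.4] w 1.7 q [0.4  0.23 1.6  0.   1.31 0.27]
```

View pics/b8.png

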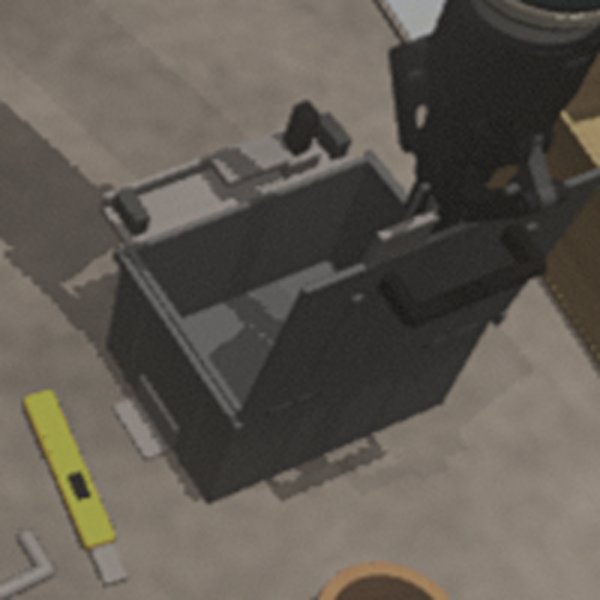

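```bash
python3 -m jog '[[2,0,0,0,2],[4,1,0,0,2],[6,1,0,0,2],[6,1,0,0,2],[6,1,0,0,2],[6,1,0,0,2],[6,1,0,0,2],[6,1,0,0,2],[6,1,0,0,2],[6,1,0,0,2]]'
```

```text
time: 23.65
tool_pos: [0.6013, 0.2837, 0.2798]
tcp_rot: [-1.283, 1.121, -1.104]
wrist_force: [-22.8, -3.7, 10.3]
width: 0.023
```

```bash
python3 -m jog '[[-20,-3,0,0,2],[-45,-6,10,0,40],[-45,-55,15,0,40],[-45,-110,15,0,40],[-30,-165,15,0,40],[-10,-210,15,2,40],[15,-250,15,3,40],[37,-268,0,3,40],[37,-268,-50,3,40],[37,-268,-100,3,40]]'; python3 - <<'E'
from h import *
st()
c=bot.read_camera("top");crop(c,"c1",80,100,320,240,2.5)
c=bot.read_camera("wrist");cv2.imwrite("pics/c1w.png",c["pixels"][:,:,::-1])
E
```

```text
time: 24.9
tool_pos: [0.6469, 0.0158, 0.1801]
tcp_rot: [-1.288, 1.07, -1.075]
wrist_force: [0.4, 0.4, -0.3]
width: 0.468
t 24.9 tcp [646.9  15.8 180.1] y [ 0.004 -0.    -1.   ] z [0.983 0.183 0.003] jawyaw 10.5 F [ 0.4  0.4 -0.3] w 40.0 q [-0.01  0.27  1.75 -0.    1.13 -0.2 ]
```

View pics/c1.png

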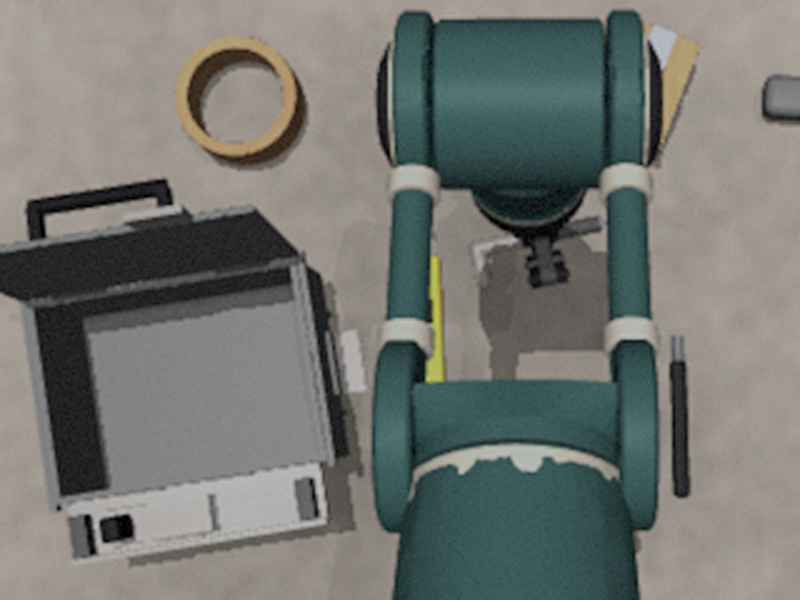

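View pics/c1w.png

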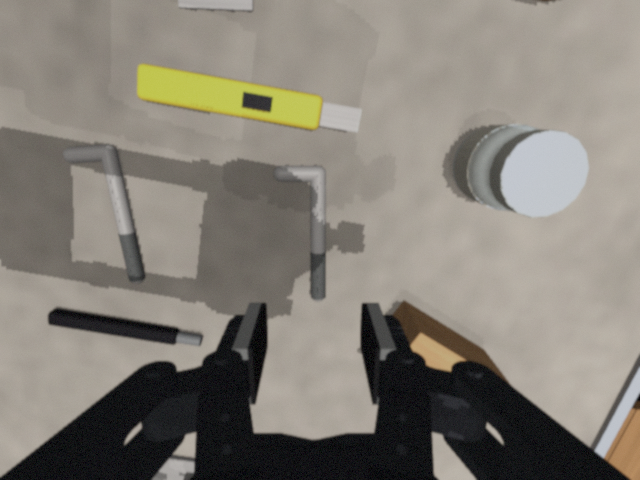

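```bash
cat >> h.py <<'E'
def bolt(c,thr,bend):
    t=pix(c,*thr,.006); b=pix(c,*bend,.006); d=(b-t)/np.linalg.norm(b-t)
    s=bot.read_state()["tool_pos"]
    o=t+d*.058; print("len",np.linalg.norm(b-t),"org",np.round(o*1000,1),"jaw yaw",np.degrees(np.arctan2(d[1],d[0]))-90,"shift",np.round((o-s)*1000))
E
python3 - <<'E'
from h import *
c=bot.read_camera("wrist")
bolt(c,(318,298),(319,168)); bolt(c,(136,279),(107,146))
E
```

```text
len 0.10817213134629455 org [642.4  16.6   6. ] jaw yaw 10.385384554610795 shift [  -1.    0. -171.]
len 0.10766341068348151 org [486.1   4.3   6. ] jaw yaw 13.700655895874675 shift [-157.  -12. -171.]
```

```bash
python3 -m jog '[[-1,1,-40,0,40],[-1,1,-80,0,40],[-1,1,-120,0,40],[-1,1,-140,0,40],[-1,1,-151,0,40],[-1,1,-151,0,2],[-1,1,-151,0,2],[-1,1,-151,0,2],[-1,1,-151,0,2],[-1,1,-151,0,2]]' 70; python3 -m jog '[[0,0,20,0,2],[0,0,50,0,2],[0,0,90,0,2],[0,0,140,0,2],[0,0,190,0,2],[0,0,240,0,2],[0,0,240,0,2],[0,0,240,0,2],[0,0,240,0,2],[0,0,240,0,2]]' ; python3 - <<'E'
from h import *
st()
c=bot.read_camera("wrist");cv2.imwrite("pics/c2w.png",c["pixels"][:,:,::-1])
E
```

```text
time: 26.3
tool_pos: [0.6458, 0.0176, 0.0313]
tcp_rot: [-1.289, 1.069, -1.073]
wrist_force: [-0.8, -0.4, 6.4]
width: 0.093
time: 27.55
tool_pos: [0.6433, 0.0176, 0.2671]
tcp_rot: [-1.293, 1.075, -1.07]
wrist_force: [-0.5, 0.4, -2.0]
width: 0.094
t 27.55 tcp [643.3  17.6 267.1] y [-0.004  0.    -1.   ] z [ 0.983  0.184 -0.004] jawyaw 10.6 F [-0.5  0.4 -2. ] w 8.0 q [-0.01  0.2   1.66  0.    1.28 -0.2 ]
```

View pics/c2w.png

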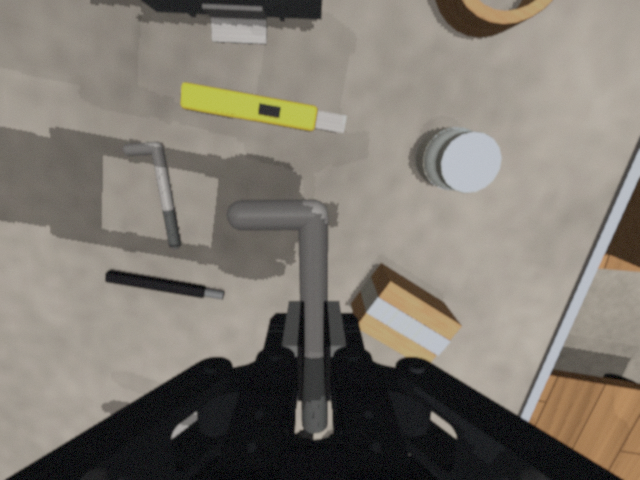

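```bash
python3 -m jog '[[-40,10,0,0,2],[-80,40,0,0,2],[-110,80,0,0,2],[-115,130,0,-2,2],[-113,180,0,-2,2],[-108,230,0,-2,2],[-105,258,0,-2,2],[-105,260,0,-2,2],[-105,260,0,-2,2],[-105,260,0,-2,2]]'; python3 - <<'E'
from h import *
st()
crop(bot.read_camera("scene"),"c3",340,80,200,200,3)
E
```

```text
time: 28.85
tool_pos: [0.5394, 0.2764, 0.269]
tcp_rot: [-1.277, 1.099, -1.099]
wrist_force: [0.4, 0.6, -0.6]
width: 0.09
t 28.85 tcp [539.4 276.4 269. ] y [-0.    -0.001 -1.   ] z [ 0.989  0.148 -0.001] jawyaw 8.5 F [ 0.4  0.6 -0.6] w 7.7 q [ 0.43  0.13  1.74 -0.    1.27  0.28]
```

View pics/c3.png

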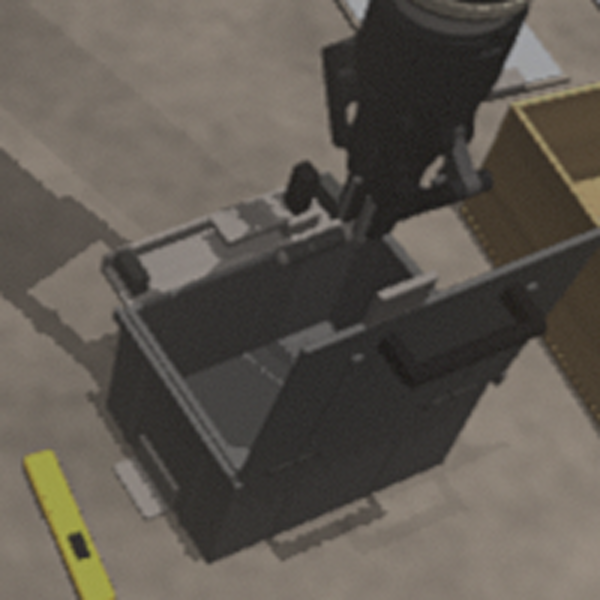

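```bash
python3 -m jog '[[-12,-1,0,0,2],[-12,-1,-40,0,2],[-12,-1,-80,0,2],[-12,-1,-120,0,2],[-12,-1,-150,0,2],[-12,-1,-175,0,2],[-12,-1,-187,0,2],[-12,-1,-187,0,2],[-12,-1,-187,0,18],[-12,-1,-187,0,20]]'; python3 -m jog '[[0,0,0,0,22],[0,0,0,0,22],[0,0,50,0,22],[0,0,110,0,22],[0,0,170,0,22],[-5,-50,190,0,30],[-10,-110,190,0,30],[-15,-170,190,0,35],[-20,-220,180,0,40],[-30,-260,150,2,40]]' ; python3 - <<'E'
from h import *
st()
c=bot.read_camera("wrist");cv2.imwrite("pics/c4w.png",c["pixels"][:,:,::-1])
crop(bot.read_camera("top"),"c4",80,150,200,200,3)
E
```

```text
time: 30.15
tool_pos: [0.5286, 0.2772, 0.0841]
tcp_rot: [-1.273, 1.096, -1.098]
wrist_force: [0.2, 0.5, -0.4]
width: 0.232
time: 31.4
tool_pos: [0.4988, 0.0146, 0.2342]
tcp_rot: [-1.288, 1.067, -1.075]
wrist_force: [-0.2, 0.3, -0.3]
width: 0.465
t 31.4 tcp [498.8  14.6 234.2] y [ 0.006 -0.    -1.   ] z [0.983 0.184 0.006] jawyaw 10.6 F [-0.2  0.3 -0.3] w 39.7 q [-0.02 -0.06  2.   -0.    1.2  -0.21]
```

View pics/c4w.png

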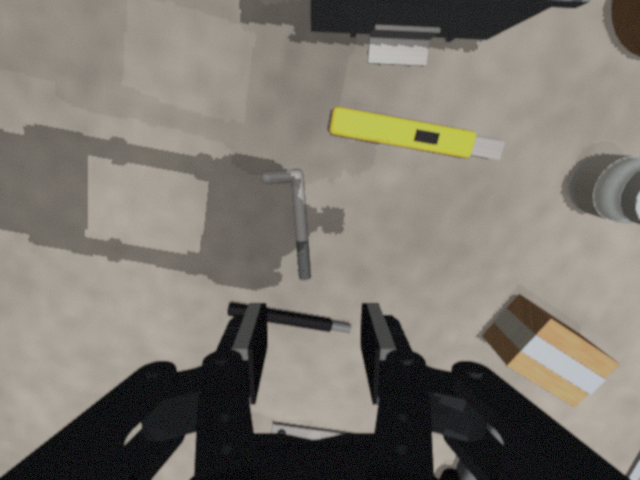

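View pics/c4.png

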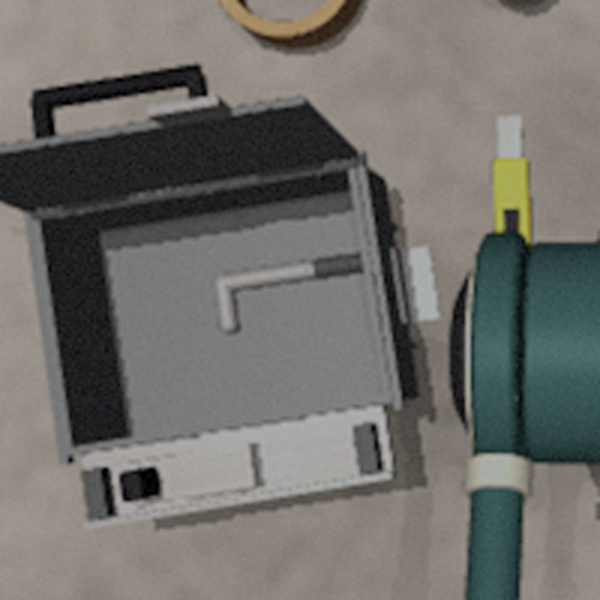

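```bash
python3 - <<'E'
from h import *
st()
c=bot.read_camera("wrist")
crop(c,"c5",240,150,140,150,4)
bolt(c,(305,278),(298,172))
E
```

```text
t 31.5 tcp [494.   13.5 228.9] y [-0.007 -0.001 -1.   ] z [ 0.984  0.18  -0.007] jawyaw 10.4 F [-0.6 -0.1 -0.9] w 40.1 q [-0.02 -0.06  2.01 -0.    1.2  -0.2 ]
len 0.10415051608129458 org [481.6   5.9   6. ] jaw yaw 13.435820622856468 shift [ -14.   -9. -224.]
```

View pics/c5.png

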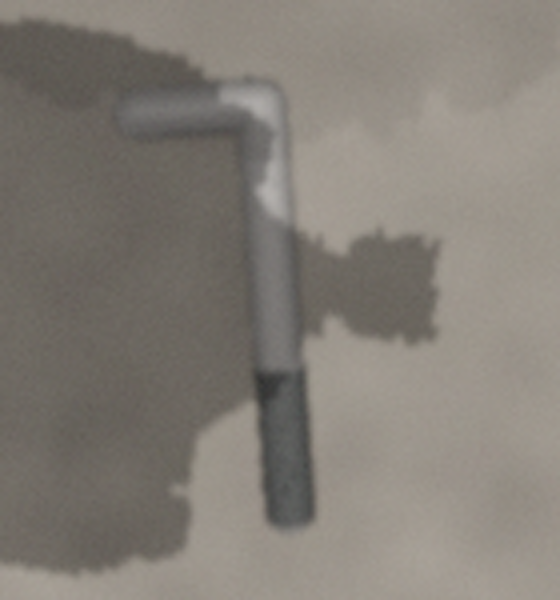

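```bash
python3 - <<'E'
from h import *
c=bot.read_camera("wrist")
st()
bolt(c,(312.5,281.5),(306,172))
E
```

```text
t 31.6 tcp [496.8  16.2 231.8] y [-0.001  0.001 -1.   ] z [ 0.983  0.182 -0.001] jawyaw 10.5 F [-0.3  0.4 -0.7] w 39.9 q [-0.02 -0.06  2.    0.    1.2  -0.2 ]
len 0.10849119779963717 org [491.9   4.8   6. ] jaw yaw 13.485462643198645 shift [  -5.  -11. -226.]
```

```bash
python3 -m jog '[[-8,-11,-50,3,45],[-8,-11,-100,3,45],[-8,-11,-150,3,45],[-8,-11,-190,3,45],[-8,-11,-203,3,45],[-8,-11,-203,3,2],[-8,-11,-203,3,2],[-8,-11,-203,3,2],[-8,-11,-203,3,2],[-8,-11,-203,3,2]]' 70; python3 -m jog '[[0,0,20,0,2],[0,0,50,0,2],[0,0,90,0,2],[0,0,140,0,2],[0,0,190,0,2],[0,0,240,0,2],[0,0,240,0,2],[0,0,240,0,2],[0,0,240,0,2],[0,0,240,0,2]]' ; python3 - <<'E'
from h import *
st()
c=bot.read_camera("wrist");cv2.imwrite("pics/c6w.png",c["pixels"][:,:,::-1])
E
```

```text
time: 32.85
tool_pos: [0.4915, 0.0059, 0.0316]
tcp_rot: [-1.309, 1.03, -1.035]
wrist_force: [-0.8, 2.1, 7.3]
width: 0.091
time: 34.1
tool_pos: [0.4884, 0.0056, 0.2675]
tcp_rot: [-1.314, 1.035, -1.031]
wrist_force: [-0.2, 0.7, -0.7]
width: 0.089
t 34.1 tcp [488.4   5.6 267.5] y [-0.003  0.    -1.   ] z [ 0.972  0.235 -0.003] jawyaw 13.6 F [-0.2  0.7 -0.7] w 7.6 q [-0.04 -0.1   1.97 -0.    1.27 -0.28]
```

View pics/c6w.png

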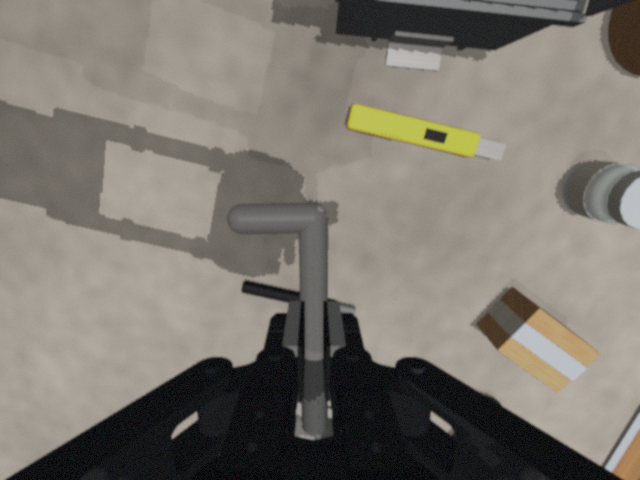

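```bash
python3 -m jog '[[5,55,0,0,2],[10,110,0,0,2],[15,165,0,-2,2],[25,220,0,-5,2],[37,270,0,-5,2],[37,287,0,-5,2],[37,287,0,-5,2],[37,287,-50,-5,2],[37,287,-100,-5,2],[37,287,-150,-5,2]]'; python3 -c "from h import *; st()"
```

```text
time: 35.4
tool_pos: [0.5263, 0.2905, 0.1182]
tcp_rot: [-1.276, 1.098, -1.1]
wrist_force: [0.4, -0.4, -1.3]
width: 0.093
t 35.4 tcp [526.3 290.5 118.2] y [ 0.    -0.001 -1.   ] z [0.989 0.148 0.   ] jawyaw 8.5 F [ 0.4 -0.4 -1.3] w 7.9 q [ 0.46  0.25  1.9  -0.    1.    0.32]
```

```bash
python3 -m jog '[[0,0,-20,0,2],[0,0,-32,0,2],[0,0,-32,0,2],[0,0,-32,0,20],[0,0,-32,0,22],[0,0,-32,0,22],[0,0,20,0,22],[0,0,80,0,22],[0,0,140,0,22],[0,0,180,0,22]]'; python3 -m jog '[[0,-50,0,0,20],[0,-110,0,0,2],[0,-170,0,0,2],[0,-230,20,0,2],[0,-270,60,0,2],[0,-290,60,0,2],[0,-290,60,0,2],[0,-290,60,0,2],[0,-290,60,0,2],[0,-290,60,0,2]]'; python3 - <<'E'
from h import *
st()
c=bot.read_camera("top")
crop(c,"d1",0,60,500,300,1.6)
crop(c,"d1c",80,150,200,200,3)
cv2.imwrite("pics/d1s.png",bot.read_camera("scene")["pixels"][:,:,::-1])
E
```

```text
time: 36.65
tool_pos: [0.5272, 0.2932, 0.3037]
tcp_rot: [-1.272, 1.095, -1.099]
wrist_force: [0.8, 0.5, 0.1]
width: 0.257
time: 37.9
tool_pos: [0.5262, 0.0035, 0.3587]
tcp_rot: [-1.278, 1.098, -1.096]
wrist_force: [-0.2, -0.3, 0.2]
width: 0.024
t 37.9 tcp [526.2   3.5 358.7] y [-0.001  0.    -1.   ] z [ 0.989  0.151 -0.001] jawyaw 8.7 F [-0.2 -0.3  0.2] w 2.0 q [-0.04 -0.07  1.78  0.    1.43 -0.19]
```

View pics/d1.png

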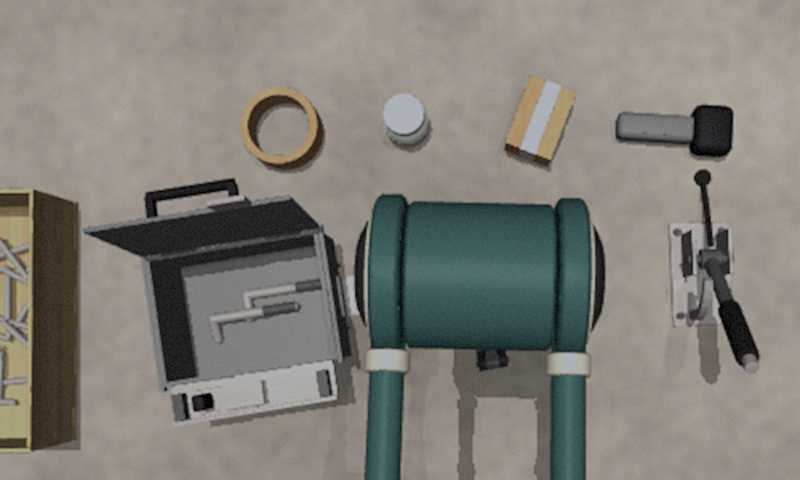

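View pics/d1c.png

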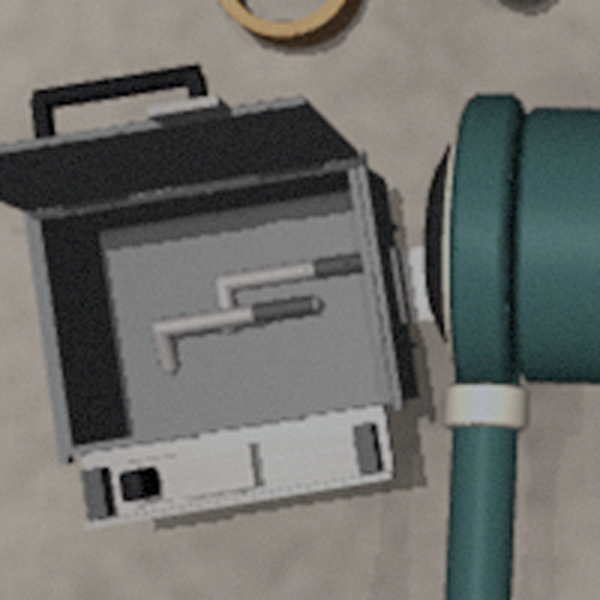

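View pics/d1s.png

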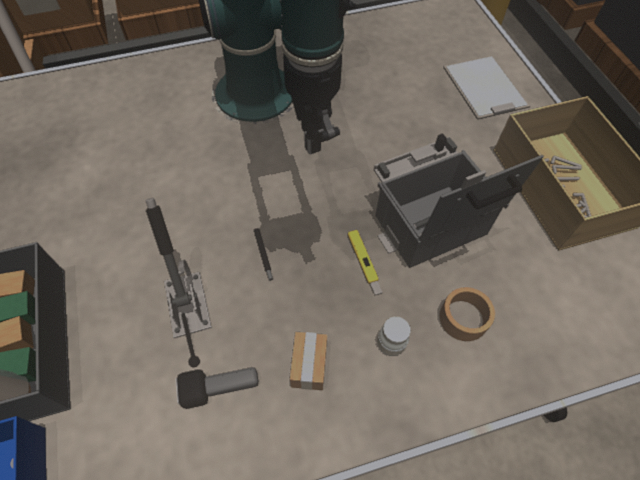

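```bash
python3 -m jog '[[40,0,0,10,2],[90,10,0,20,2],[135,20,0,30,2],[165,60,0,40,2],[170,120,0,50,2],[172,180,0,60,2],[174,240,0,70,2],[174,297,0,80,2],[174,297,0,90,2],[174,297,0,90,2]]'; python3 - <<'E'
from h import *
st()
a=np.radians(8.1)
for th in list(range(94,38,-6))+[36,30,24,18,12,6,0]:
    t=np.radians(th); r=np.array([-130,32]); R=np.array([[np.cos(t),np.sin(t)],[-np.sin(t),np.cos(t)]])
    d=R@r; x,z=d[0],d[1]+120.5
    f=x+6+11  # finger centre behind
    print(th,"bar xz",np.round([x,z]),"finger behind world",np.round([604.3+f*np.cos(a),286.7+f*np.sin(a)]),"tcp z",np.round(z-8+25),"| above",np.round([604.3+x*np.cos(a),286.7+x*np.sin(a),z+6+25]))
E
```

```text
time: 39.25
tool_pos: [0.7, 0.3009, 0.3585]
tcp_rot: [-1.568, -0.117, 0.119]
wrist_force: [0.1, -0.6, 0.0]
width: 0.021
t 39.25 tcp [700.  300.9 358.5] y [-0.001 -0.001 -1.   ] z [-0.15   0.989 -0.   ] jawyaw 98.6 F [ 0.1 -0.6  0. ] w 1.8 q [ 0.37  0.4   1.25 -0.    1.5  -1.35]
94 bar xz [ 41. 248.] finger behind world [662. 295.] tcp z 265.0 | above [645. 292. 279.]
88 bar xz [ 27. 252.] finger behind world [648. 293.] tcp z 269.0 | above [631. 291. 283.]
82 bar xz [ 14. 254.] finger behind world [635. 291.] tcp z 271.0 | above [618. 289. 285.]
76 bar xz [ -0. 254.] finger behind world [621. 289.] tcp z 271.0 | above [604. 287. 285.]
70 bar xz [-14. 254.] finger behind world [607. 287.] tcp z 271.0 | above [590. 285. 285.]
64 bar xz [-28. 251.] finger behind world [593. 285.] tcp z 268.0 | above [576. 283. 282.]
58 bar xz [-42. 248.] finger behind world [580. 283.] tcp z 265.0 | above [563. 281. 279.]
52 bar xz [-55. 243.] finger behind world [567. 281.] tcp z 260.0 | above [550. 279. 274.]
46 bar xz [-67. 236.] finger behind world [555. 280.] tcp z 253.0 | above [538. 277. 267.]
40 bar xz [-79. 229.] finger behind world [543. 278.] tcp z 246.0 | above [526. 276. 260.]
36 bar xz [-86. 223.] finger behind world [536. 277.] tcp z 240.0 | above [519. 275. 254.]
30 bar xz [-97. 213.] finger behind world [526. 275.] tcp z 230.0 | above [509. 273. 244.]
24 bar xz [-106.  203.] finger behind world [516. 274.] tcp z 220.0 | above [500. 272. 234.]
18 bar xz [-114.  191.] finger behind world [509. 273.] tcp z 208.0 | above [492. 271. 222.]
12 bar xz [-121.  179.] finger behind world [502. 272.] tcp z 196.0 | above [485. 270. 210.]
6 bar xz [-126.  166.] finger behind world [496. 271.] tcp z 183.0 | above [480. 269. 197.]
0 bar xz [-130.  152.] finger behind world [492. 271.] tcp z 170.0 | above [476. 268. 184.]
```

```bash
python3 -m jog '[[0,0,-50,0,2],[0,0,-90,0,2],[-15,-3,-90,0,2],[-30,-5,-90,0,2],[-45,-7,-90,0,2],[-60,-9,-90,0,2],[-75,-11,-90,0,2],[-90,-13,-90,0,2],[-100,-14,-90,0,2],[-100,-14,-90,0,2]]'; python3 - <<'E'
from h import *
st()
crop(bot.read_camera("scene"),"e1",340,80,200,200,3)
E
```

```text
time: 40.5
tool_pos: [0.599, 0.2856, 0.2688]
tcp_rot: [-1.568, -0.117, 0.12]
wrist_force: [-0.5, 1.1, 0.1]
width: 0.025
t 40.5 tcp [599.  285.6 268.8] y [-0.002 -0.    -1.   ] z [-0.15   0.989 -0.   ] jawyaw 98.6 F [-0.5  1.1  0.1] w 2.1 q [ 0.41  0.24  1.61  0.    1.29 -1.31]
```

View pics/e1.png

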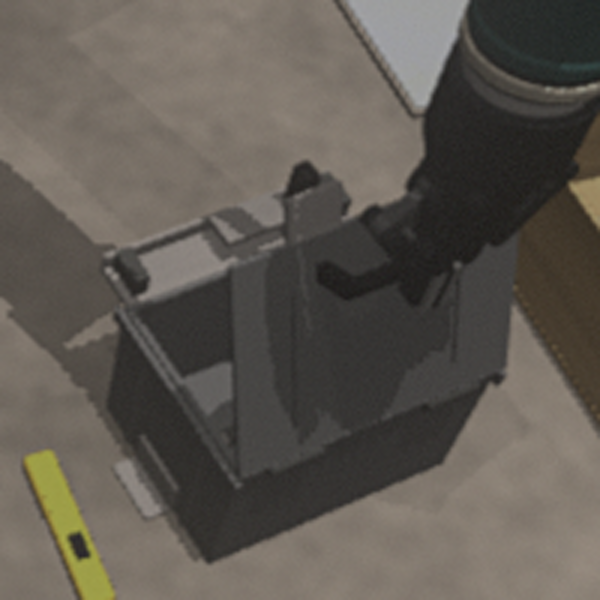

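```bash
python3 -m jog '[[-10,-1,-2,0,2],[-20,-2,-4,0,2],[-32,-4,-8,0,2],[-44,-6,-15,0,2],[-54,-7,-22,0,2],[-62,-8,-28,0,2],[-62,-8,-28,0,2],[-55,-8,-10,0,2],[-55,-8,40,0,2],[-55,-8,60,0,2]]'; python3 - <<'E'
from h import *
st()
crop(bot.read_camera("scene"),"e2",340,80,200,200,3)
E
```

```text
time: 41.8
tool_pos: [0.5477, 0.2784, 0.3347]
tcp_rot: [-1.565, -0.123, 0.112]
wrist_force: [1.0, -0.2, -0.4]
width: 0.025
t 41.8 tcp [547.7 278.4 334.7] y [ 0.007  0.003 -1.   ] z [-0.149  0.989  0.002] jawyaw 98.6 F [ 1.  -0.2 -0.4] w 2.1 q [ 0.43  0.11  1.64 -0.    1.38 -1.29]
```

View pics/e2.png

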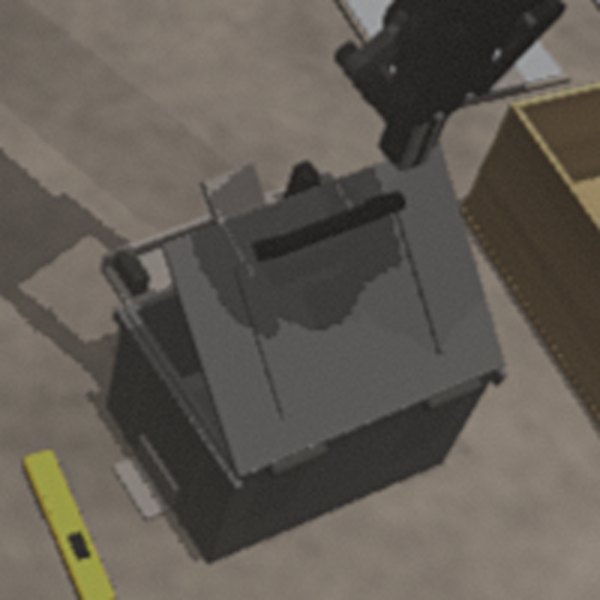

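```bash
python3 -m jog '[[-26,-3,-40,0,2],[-27,-3,-75,0,2],[-33,-4,-86,0,2],[-39,-5,-91,0,2],[-48,-6,-101,0,2],[-56,-7,-113,0,2],[-63,-8,-125,0,2],[-68,-9,-138,0,2],[-71,-10,-147,0,2],[-71,-10,-150,0,2]]'; python3 - <<'E'
from h import *
st()
crop(bot.read_camera("scene"),"e3",340,80,200,200,3)
E
```

```text
time: 43.1
tool_pos: [0.4745, 0.268, 0.1828]
tcp_rot: [-1.567, -0.118, 0.118]
wrist_force: [-11.2, -4.5, 32.2]
width: 0.028
t 43.1 tcp [474.5 268.  182.8] y [ 0.     0.001 -1.   ] z [-0.15   0.989  0.   ] jawyaw 98.6 F [-11.2  -4.5  32.2] w 2.4 q [ 0.47  0.08  1.96  0.    1.1  -1.25]
```

View pics/e3.png

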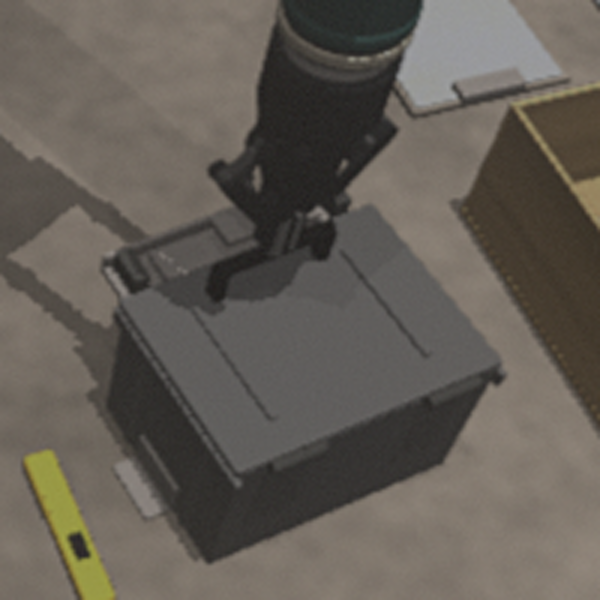

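```bash
python3 -m jog '[[0,0,10,0,2],[0,0,40,0,20],[0,0,60,0,45],[-20,15,60,0,45],[-40,35,60,-1,45],[-48,46,60,-1,45],[-48,46,30,-1,45],[-48,46,0,-1,45],[-48,46,-15,-1,45],[-48,46,-15,-1,45]]'; python3 - <<'E'
from h import *
st()
crop(bot.read_camera("scene"),"e4",340,80,200,200,3)
E
```

```text
time: 44.4
tool_pos: [0.4258, 0.313, 0.1628]
tcp_rot: [-1.57, -0.102, 0.106]
wrist_force: [0.0, 0.2, -0.9]
width: 0.523
t 44.4 tcp [425.8 313.  162.8] y [-0.002 -0.002 -1.   ] z [-0.132  0.991 -0.001] jawyaw 97.6 F [ 0.   0.2 -0.9] w 44.7 q [ 0.59  0.07  2.01 -0.    1.06 -1.12]
```

View pics/e4.png

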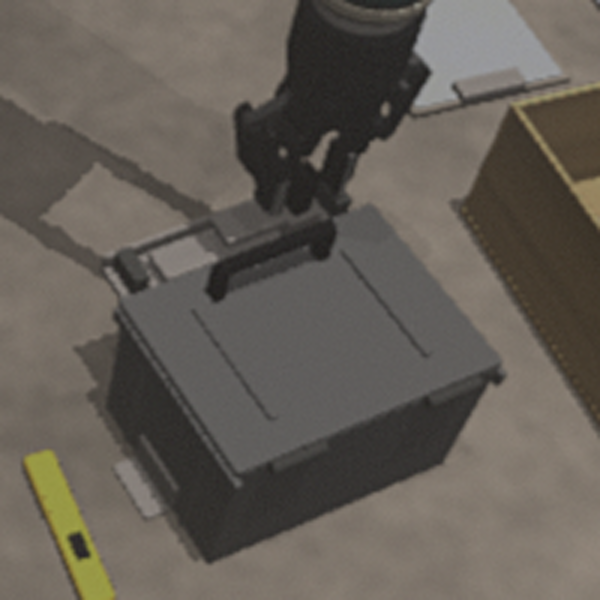

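```bash
python3 -m jog '[[0,0,4,0,45],[0,0,4,0,5],[0,0,4,0,5],[0,0,4,0,5],[0,0,4,0,5],[0,0,4,0,5],[1,-8,4,0,5],[2,-16,4,0,5],[3,-24,4,0,5],[5,-32,4,0,5]]' 40; python3 -m jog '[[1,-8,0,0,5],[2,-15,0,0,5],[3,-22,0,0,5],[4,-27,0,0,5],[4,-30,0,0,5],[5,-32,0,0,5],[5,-34,0,0,5],[5,-34,0,0,5],[5,-34,0,0,5],[5,-34,0,0,5]]'; python3 -c "from h import *; st()"
```

```text
time: 45.7
tool_pos: [0.4318, 0.2823, 0.1696]
tcp_rot: [-1.566, -0.105, 0.103]
wrist_force: [-3.2, 2.2, 8.6]
width: 0.152
time: 46.95
tool_pos: [0.4358, 0.254, 0.1697]
tcp_rot: [-1.555, -0.103, 0.102]
wrist_force: [-5.7, 22.1, 2.3]
width: 0.153
t 46.95 tcp [435.8 254.  169.7] y [ 0.     0.013 -1.   ] z [-0.13   0.991  0.013] jawyaw 97.5 F [-5.7 22.1  2.3] w 13.0 q [ 0.47  0.01  2.06  0.01  1.07 -1.24]
```

```bash
python3 -m jog '[[0,1,0,0,5],[0,2,0,0,5],[0,2,0,0,5],[0,2,0,0,45],[0,2,0,0,45],[0,2,0,0,45],[0,2,50,0,45],[0,-10,110,0,20],[0,-70,110,0,2],[0,-130,110,0,2]]'; python3 - <<'E'
from h import *
st()
c=bot.read_camera("top");crop(c,"f1",80,150,200,200,3)
s=bot.read_camera("scene");crop(s,"f1s",340,80,200,200,3)
E
```

```text
time: 48.2
tool_pos: [0.4368, 0.1163, 0.2795]
tcp_rot: [-1.569, -0.108, 0.104]
wrist_force: [0.7, -0.4, 0.0]
width: 0.021
t 48.2 tcp [436.8 116.3 279.5] y [ 0.003 -0.    -1.   ] z [-0.134  0.991 -0.   ] jawyaw 97.7 F [ 0.7 -0.4  0. ] w 1.8 q [ 0.21 -0.19  2.03 -0.    1.3  -1.5 ]
```

View pics/f1.png

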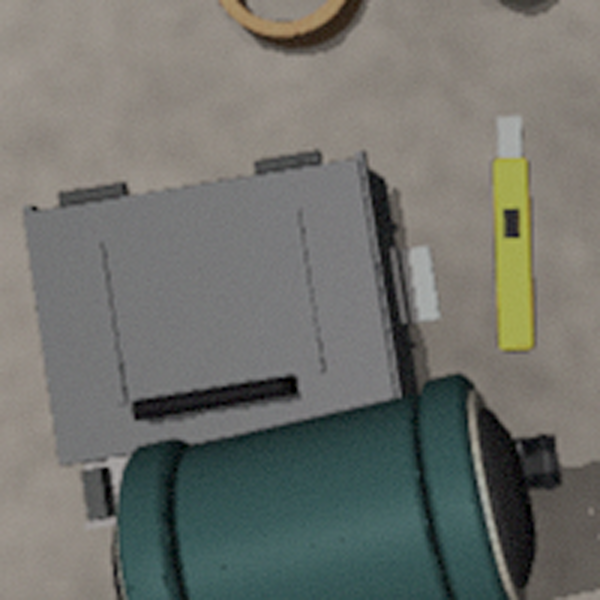

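View pics/f1s.png

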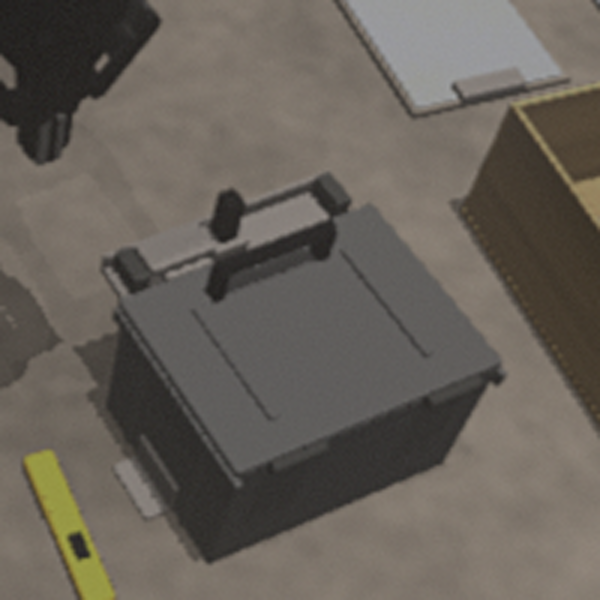

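```bash
python3 -m jog '[[0,-55,20,0,0],[0,-110,30,0,0],[0,-170,30,0,0],[0,-230,30,-3,0],[0,-290,30,-6,0],[2,-345,30,-8,0],[4,-391,30,-8,0],[4,-391,30,-8,0],[4,-391,10,-8,0],[4,-391,10,-8,0]]'; python3 - <<'E'
from h import *
st()
c=bot.read_camera("top");crop(c,"g1",80,150,200,200,3)
crop(c,"g1t",350,130,200,220,3)
s=bot.read_camera("scene");crop(s,"g1s",100,130,200,200,3)
E
```

```text
time: 49.55
tool_pos: [0.4391, -0.2712, 0.2851]
tcp_rot: [-1.567, 0.008, -0.001]
wrist_force: [-0.6, -0.4, -0.4]
width: 0.002
t 49.55 tcp [ 439.1 -271.2  285.1] y [-0.004  0.003 -1.   ] z [0.006 1.    0.003] jawyaw 89.7 F [-0.6 -0.4 -0.4] w 0.2 q [-0.6  -0.05  1.9   0.    1.3  -2.17]
```

View pics/g1.png

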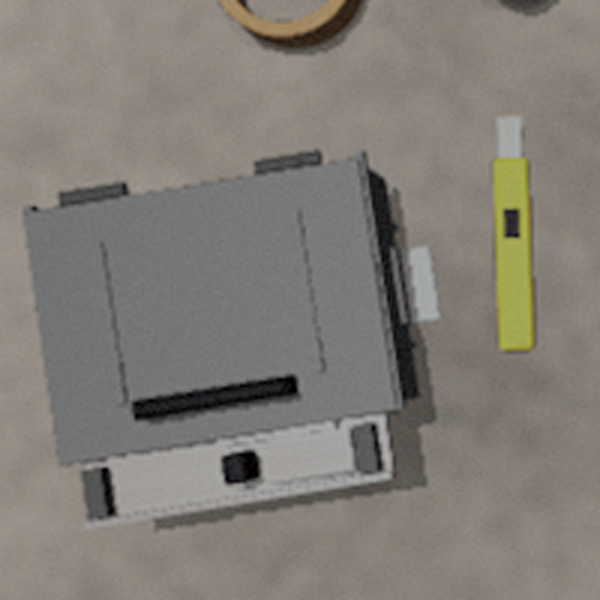

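View pics/g1s.png

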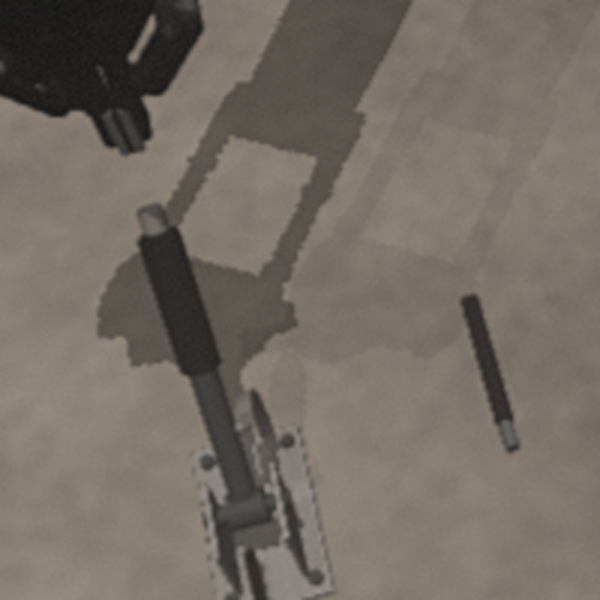

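View pics/g1t.png

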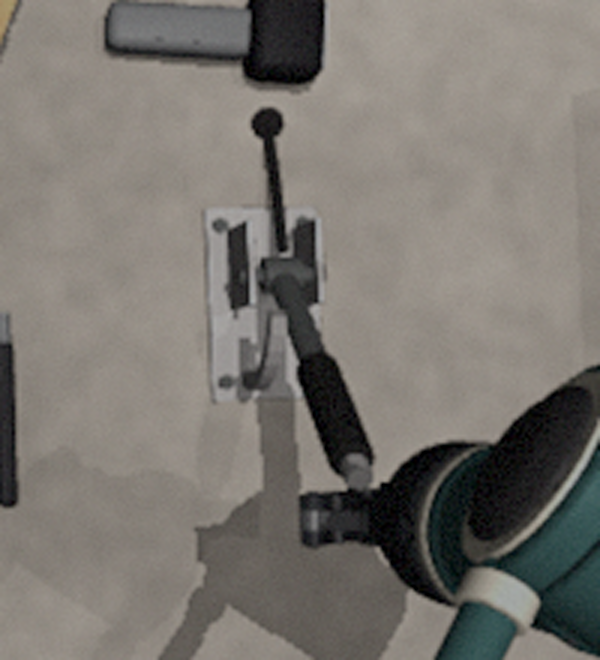

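```bash
python3 -m jog '[[-10,-1,-15,0,0],[-10,-1,-31,0,0],[-4,-1,-39,0,0],[0,-1,-43,0,0],[2,-1,-46,0,0],[3,-1,-48,0,0],[4,-1,-49,0,0],[5,-1,-50,0,0],[6,-1,-51,0,0],[6,-1,-51,0,0]]'; python3 - <<'E'
from h import *
st()
s=bot.read_camera("scene");crop(s,"g2s",100,130,200,200,3)
E
```

```text
time: 50.9
tool_pos: [0.4452, -0.2744, 0.237]
tcp_rot: [-1.57, 0.008, -0.003]
wrist_force: [0.9, -0.5, 0.2]
width: 0.002
t 50.9 tcp [ 445.2 -274.4  237. ] y [-0.003  0.    -1.   ] z [0.007 1.    0.   ] jawyaw 89.6 F [ 0.9 -0.5  0.2] w 0.2 q [-0.6  -0.01  1.95 -0.    1.21 -2.16]
```

View pics/g2s.png

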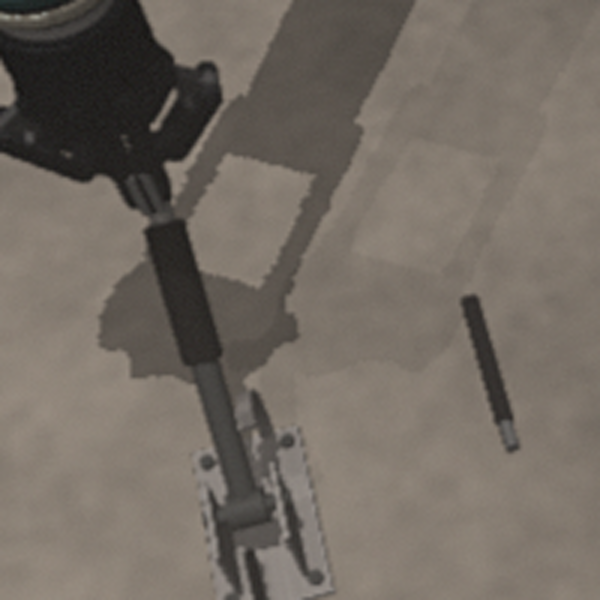

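```bash
python3 -m jog '[[-10,0,20,0,0],[-40,0,60,0,0],[-40,0,60,0,0],[-40,60,60,0,0],[-40,60,60,0,0],[-40,60,60,0,0],[-40,60,60,0,0],[-40,60,60,0,0],[-40,60,60,0,0],[-40,60,60,0,0]]'; python3 - <<'E'
from h import *
st()
s=bot.read_camera("scene");crop(s,"g3s",100,130,200,200,3)
c=bot.read_camera("top");crop(c,"g3t",350,130,200,220,3)
E
```

```text
time: 52.2
tool_pos: [0.4064, -0.2147, 0.2972]
tcp_rot: [-1.571, 0.006, -0.006]
wrist_force: [-0.3, -1.0, 0.3]
width: -0.0
t 52.2 tcp [ 406.4 -214.7  297.2] y [-0.  0. -1.] z [0.007 1.    0.   ] jawyaw 89.6 F [-0.3 -1.   0.3] w -0.0 q [-0.54 -0.18  1.99 -0.    1.33 -2.1 ]
```

View pics/g3s.png

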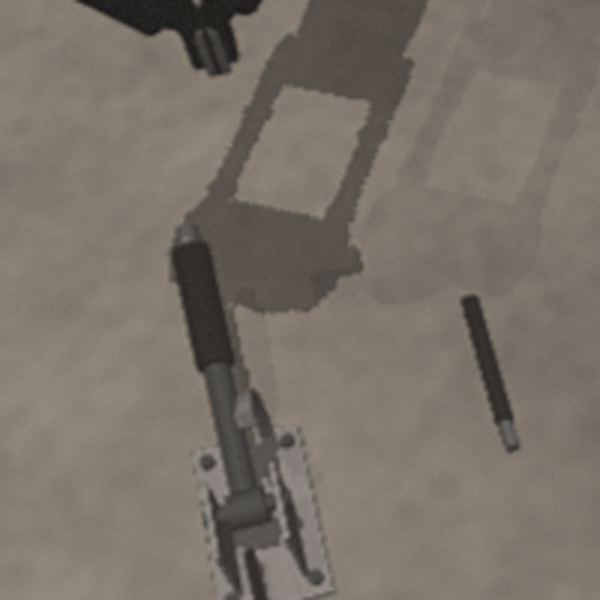

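View pics/g3t.png

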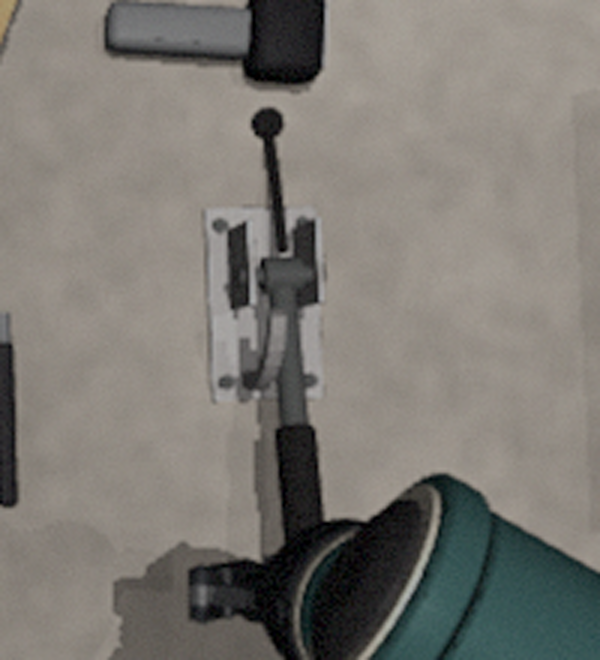

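```bash
python3 -m jog '[[40,60,40,0,0],[60,120,40,0,0],[60,180,40,0,0],[60,180,40,0,0],[60,180,40,0,0],[60,180,40,0,0],[60,180,40,0,0],[60,180,40,0,0],[60,180,40,0,0],[60,180,40,0,0]]'; python3 - <<'E'
from h import *
st()
for n in ("top","scene"):
    c=bot.read_camera(n); cv2.imwrite(f"pics/z_{n}.png",c["pixels"][:,:,::-1])
    a=cv2.imread(f"pics/{n}0.png").astype(int); d=np.abs(a-c["pixels"][:,:,::-1]).max(2)
    b=(slice(160,340),slice(400,480)) if n=="top" else (slice(195,370),slice(140,220))
    print(n,d[b].mean(),(d[b]>40).sum())
    cv2.imwrite(f"pics/z_{n}_d.png",np.clip(d*3,0,255).astype(np.uint8))
E
```

```text
time: 53.55
tool_pos: [0.4664, -0.0346, 0.3373]
tcp_rot: [-1.571, 0.006, -0.006]
wrist_force: [0.6, 0.0, 0.8]
width: 0.001
t 53.55 tcp [466.4 -34.6 337.3] y [-0. -0. -1.] z [ 0.007  1.    -0.   ] jawyaw 89.6 F [0.6 0.  0.8] w 0.1 q [-0.13 -0.18  1.92 -0.    1.4  -1.69]
top 15.672847222222222 1209
scene 4.267857142857143 0
```

View pics/z_top.png

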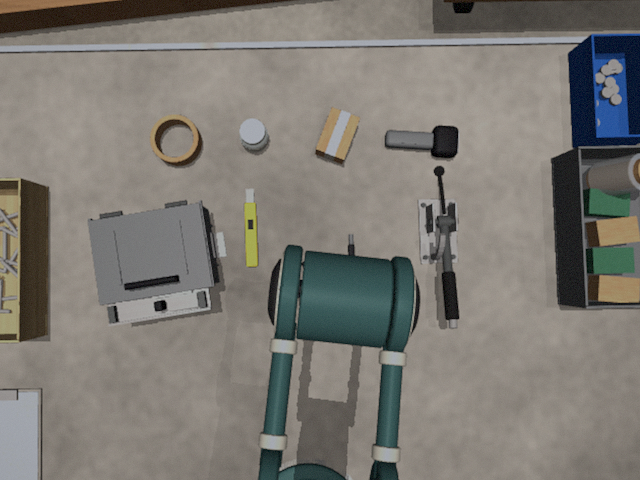

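View pics/z_top_d.png

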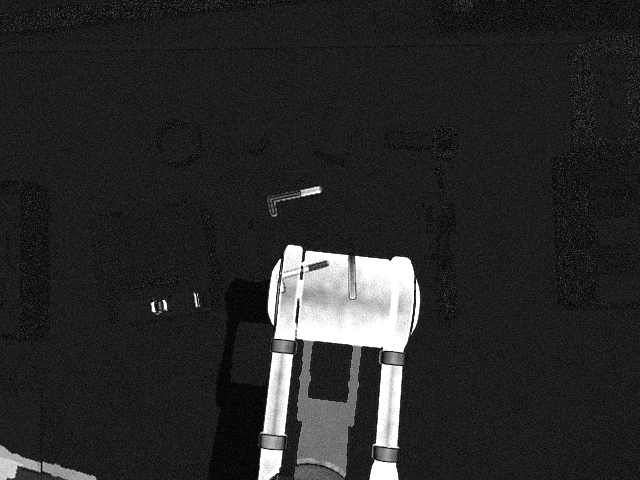

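View pics/z_scene_d.png

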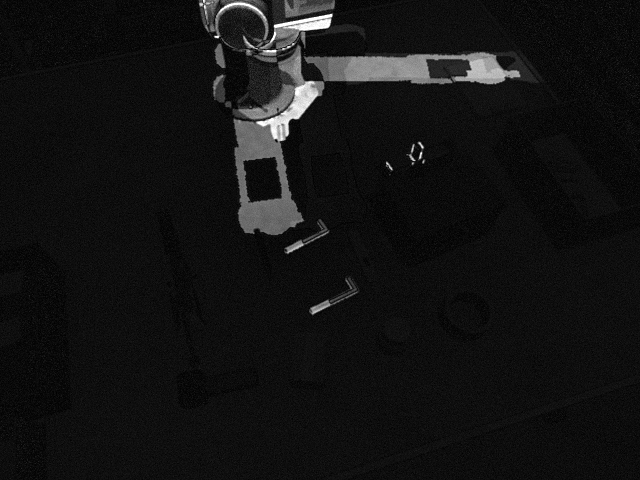

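```bash
python3 - <<'E'
from h import *
a=cv2.imread("pics/top0.png"); b=cv2.imread("pics/z_top.png")
p=lambda im: im[290:325,105:215]
cv2.imwrite("pics/z_l.png",cv2.resize(np.vstack([p(a),p(b)]),None,fx=7,fy=7,interpolation=cv2.INTER_CUBIC))
g0=cv2.cvtColor(p(a),6);g1=cv2.cvtColor(p(b),6)
for g in (g0,g1):
    m=(g[5:30,40:68]<45).astype(np.uint8); M=cv2.moments(m,True); print(M["m00"],M["m10"]/M["m00"],M["m01"]/M["m00"])
print(cv2.phaseCorrelate(np.float32(g0[3:32,42:66]),np.float32(g1[3:32,42:66])))
E
```

```text
101.0 12.584158415841584 10.712871287128714
94.0 14.957446808510639 10.436170212765957
((1.3734896548106619, -0.5329675155120803), 0.5530109339290195)
```

View pics/z_l.png

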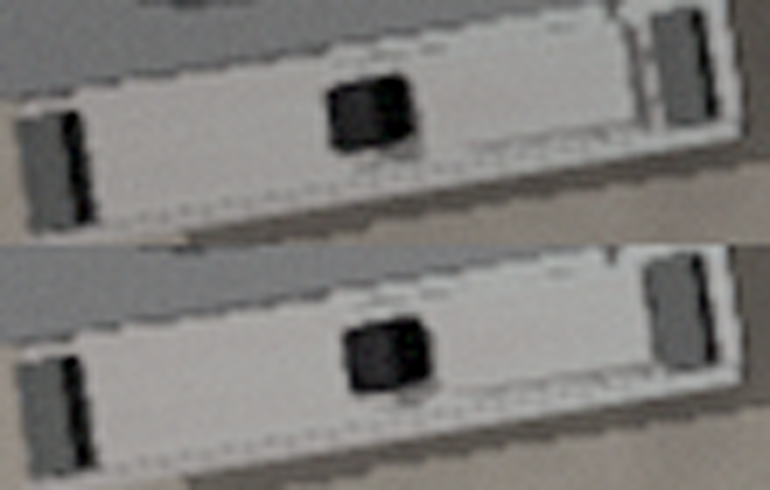

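```bash
python3 -c "
from workcell import bot
print(bot.finish_job())"
```

```text
the job is handed in; nothing more can be done
None
```

I finished the whole sequence in the order asked and handed the job in at about 54 s; the hand-in reports no verdict.

- **Brake:** I pulled the lever to its last notch and confirmed it there in both cameras before going on.
- **Container:** I slid the lock open to its stop and swung the lid up to its stop. The two bolts on the deck went in, and a picture shows both inside. There were no others on the deck. I then pressed the lid shut and slid the lock home.
- **Button:** I pressed it last. The first picture afterwards seemed to show the lever caught partway down. By the next picture, after I had backed the gripper off, it was fully down without a second press.

**Last checks:**
- Compared with the start, the last pictures show the lever fully down, the lid flat and the things I could see unmoved.
- The arm partly hid the marker in the last top view, but the comparison with the other camera showed no change there.
- The lock does not match its starting place. It now sits about 4 mm further closed, with its bar against the end block; it met about 22 N at that stop.

Two contact forces came near the limits:
- The first push on the lid caught its edge under the gripper at about 35 N, near the 40 N limit, so I raised the tool and pushed again.
- Pressing the lid shut reached about 32 N.

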